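# Load two cells into a charger with a jammed bay

## Task

Load both green cells from their cradles into the charger, each in a bay of its own: flat end under the hood and against the orange spring slider, white-banded nub end against the fixed contact, lying level and fully down. One of the three sliders, you cannot see which, is jammed and will not give: feel for it, do not force it, and use the other two bays. Do not push the jar, torch or tape measure about.

Things in the scene. Friction and masses are not known exactly. Their poses are not given: they have to be found in the camera images.
- charger: Black three-bay battery charger, fixed, 170 x 200 x 49 mm. Origin: centre of its underside; z up, x from the spring end (far from the robot) to the fixed contacts (near). Bays run along x, centre lines at y = -64 mm (left, for the robot), 0 and +64 mm (right), floor 12 mm above the underside; guide lugs 4 mm high, 12 mm off the centre line, at x = -13 and +27 mm; else open at sides and top.
- cradle_a: Blue moulded cradle, fixed to the bench, 74 x 46 x 6 mm plate with four lugs 4 mm high near its ends (|x| 22 to 30 mm, |y| 11 to 18 mm); a cell lies along its x axis on the plate. Origin: centre of its underside.
- cradle_b: The other blue cradle, the same.
- cell_a: One of two identical green rechargeable round cells, diameter 26 mm, length 65 mm, about 95 g, lying in cradle_a, its axis 19 mm above the bench. Origin: the cell's centre. Its x axis is the cell's axis and points to the plus end: white band, steel nub 10 mm across and 2 mm high (within the 65 mm). The minus end is flat. It may be rolled about x.
- cell_a_plus (a point): Tip of the nub of cell_a, on its axis, 32.5 mm from the centre.
- cell_a_minus (a point): Centre of the flat end of cell_a, 32.5 mm from the centre.
- cell_b: One of two identical green rechargeable round cells, diameter 26 mm, length 65 mm, about 95 g, lying in cradle_b, its axis 19 mm above the bench. Origin: the cell's centre. Its x axis is the cell's axis and points to the plus end: white band, steel nub 10 mm across and 2 mm high (within the 65 mm). The minus end is flat. It may be rolled about x.
- cell_b_plus (a point): Tip of the nub of cell_b, on its axis, 32.5 mm from the centre.
- cell_b_minus (a point): Centre of the flat end of cell_b, 32.5 mm from the centre.
- jar: Bystander: amber jar with a steel lid, diameter 56 mm, 70 mm high, standing. Origin: centre of its underside.
- torch: Bystander: dark steel torch standing on its head, diameter 42 mm at the bottom and 30 mm above, 95 mm high. Origin: centre of its underside.
- tape: Bystander: yellow tape measure, 65 x 32 x 58 mm high, standing farther out than the charger. Origin: centre of its underside.
- contact_left (a point): Where the nub's tip rests in the left bay: on the fixed contact face (charger x = +36 mm), on the bay's centre line, 13 mm above its floor. Axes as the charger's. A seated cell's centre lies 32.5 mm from here towards -x. The face is the front of a solid deck, 15 mm higher than the bay floor, that runs on to x = +85 mm.
- spring_left (a point): Fixed point where the left bay's orange slider has its upright face at rest, 57 mm from the contact, 13 mm above the floor. A free one gives up to 19 mm towards -x (2 N, rising to 6 N). Slider 34 mm wide; its hood overhangs the face by 7 mm, 28.5 to 32.5 mm above the floor: the flat end must go in under it, nose down 30 degrees. From 11 mm behind the face a roof, top 37 mm.
- contact_middle (a point): Where the nub's tip rests in the middle bay: on the fixed contact face (charger x = +36 mm), on the bay's centre line, 13 mm above its floor. Axes as the charger's. A seated cell's centre lies 32.5 mm from here towards -x. The face is the front of a solid deck, 15 mm higher than the bay floor, that runs on to x = +85 mm.
- spring_middle (a point): Fixed point where the middle bay's orange slider has its upright face at rest, 57 mm from the contact, 13 mm above the floor. A free one gives up to 19 mm towards -x (2 N, rising to 6 N). Slider 34 mm wide; its hood overhangs the face by 7 mm, 28.5 to 32.5 mm above the floor: the flat end must go in under it, nose down 30 degrees. From 11 mm behind the face a roof, top 37 mm.
- contact_right (a point): Where the nub's tip rests in the right bay: on the fixed contact face (charger x = +36 mm), on the bay's centre line, 13 mm above its floor. Axes as the charger's. A seated cell's centre lies 32.5 mm from here towards -x. The face is the front of a solid deck, 15 mm higher than the bay floor, that runs on to x = +85 mm.
- spring_right (a point): Fixed point where the right bay's orange slider has its upright face at rest, 57 mm from the contact, 13 mm above the floor. A free one gives up to 19 mm towards -x (2 N, rising to 6 N). Slider 34 mm wide; its hood overhangs the face by 7 mm, 28.5 to 32.5 mm above the floor: the flat end must go in under it, nose down 30 degrees. From 11 mm behind the face a roof, top 37 mm.
Mind the look-alikes: they are no part of the job. What is shaped like the cell_b but black is not meant. What is shaped like the cell_a but blue is not meant.

How it is judged:
By the outcome, as a careful person would: the job done as asked, in the order asked, and still so for the second after the job is handed in, with the robot touching nothing.
It also fails if it takes over 72 s, if anything falls off the work surface, if the arm or the gripper's body presses on something with over 40 N, if the wrist force passes 120 N, or if a joint passes its speed limit or range.

## Robot

A 6-joint arm with a two-finger parallel gripper is mounted at the origin on the work surface. World frame = base frame: x ahead of the robot, y to its left, z up, the work surface at z = 0. Lengths are in m, angles in rad, forces in N, time in s.
With the tool pointing down it reaches from about 0.425 to 0.925 m from the base axis. Payload 12.5 kg.
Tool frame: the origin (TCP) lies at the very end of the fingers, on their centre line; the grasp point (between the pads) lies 19 mm behind it; z points along the fingers, y is the line along which they close (so a half turn about z gives the same grasp; the last joint's range is limited). The gripper opens to 85 mm and grips with 20 to 120 N. Pads are 22 mm wide; open, the fingers measure 114 mm over their backs; the gripper's body (76 mm by 85 mm) begins 54 mm behind the grasp point. The pads swing forward as they close: fully open they stand 13 mm farther back than shut.
Start: joints at [1.074, 0.491, 1.559, -0, 1.092, -0.106], TCP at [0.238, 0.578, 0.231] pointing down, gripper open.
Joint ranges: [-3.1, 3.1], [-0.84, 2.19], [0.05, 2.79], [-1.13, 4.28], [0.06, 2.93], [-2.69, 2.69]. Speed limits (rad/s): [2.22, 2.22, 2.79, 3.14, 3.14, 3.14].

## Interface

Orientations are given as a unit quaternion [w, x, y, z].
In Python, from station import * gives the robot as it stands.
- The arm moves only by the shell command python3 -m pendant 'ROWS' [FORCE]. ROWS is JSON, a list of rows, each an object with "delta_pos": the shift along the tool's x, y, z in m, a list of three; "turn": the turn about the tool's z in degrees; "grip": the opening, from -1 (shut) to 1 (fully open). In form: [{"delta_pos": [tx, ty, tz], "turn": turn, "grip": grip}, ...]. A call has exactly 5 rows; each row shifts and turns the commanded pose from where the row before left it, along the tool's axes as they then stand; what a row does not reach is not made up. A row lasts 1/10 s, in which the tool goes at most 50 mm and 8.59 degrees, less where a joint would pass 70% of its speed; a pose out of reach is approached as far as the arm can. A call is refused whole if a number of a shift passes 0.05 or a number of a turn 8.59, either way. A call with a gripper value outside its range is refused whole. The fingers move at their own pace and stop on an object; FORCE is the grip in N (left out, the last holds). Time passes only in rows, so rows that do not move let the fingers close, or fill a call up. It gives the time, the measured TCP pose, the force, the opening and the grip force at its end, in the units of the state.
- read_state(): the state, without advancing time (a new reading comes with each control period).
- grab_frame(name): name is "scene" or "top" or "wrist"; returns a dict with "color" (420x560x3 uint8, red, green, blue), "camera_matrix" (3x3 intrinsics, pixels), "rvec" (rotation vector, rad) and "tvec" (3), from world to camera coordinates, as OpenCV has them; the wrist camera has in their place "mount" (4x4, takes a point from camera to tool coordinates, whose origin is the TCP and whose axes are the flange's). Camera axes: x right, y down, z forward; pixel columns grow to the right and rows downward; lengths in m; the calibration is good to about 2 mm. The wrist camera is an equidistant fisheye: a pixel r from the principal point sees the ray r / f radians off the axis. A picture is of the moment at which its call begins: read the wrist's pose just before it. There is no depth.
- sign_off(): hands the job in; it is judged then, once.
The state is a dict: "time_s": time; "joints": joint angles; "dq": joint speeds; "tau": joint torques, N m; "tool_pos": TCP position; "tcp_rot": TCP orientation; "force": force on the tool from outside, world axes, zero at the start; "moment": the same for the moment, N m; "opening": finger opening in m; "grip_force": force on a finger pad.
Only numpy, scipy, OpenCV 4.12 (cv2) and the standard library are available. Lean on these libraries where they do the work, as an engineer would, in place of code of your own. Each camera call takes 0.05 s, during which the arm holds its last target. There are 200 camera calls.

## Working session

There is one attempt and no reset: what is moved stays moved. The work goes in short steps, Python scripts to look and compute and a shell command to move; the robot and the scene stay as the last step left them, time stands still between calls to the robot, and variables do not carry over. Pictures are saved under pics/ and viewed, at most 10 in all, crops included, and the job is handed in when it is done.

```bash
ls; mkdir -p pics
python3 - <<'E'
from station import *
import cv2,numpy as np
s=read_state(); print(s)
for n in ("scene","top","wrist"):
    f=grab_frame(n); cv2.imwrite(f"pics/{n}0.png",f["color"][:,:,::-1]); np.save(f"pics/{n}0.npy",f,allow_pickle=True)
    print(n,{k:np.round(v,4).tolist() for k,v in f.items() if k!="color"})
a=[cv2.imread(f"pics/{n}0.png") for n in("scene","top")]
E
```

```text
pics
{'time_s': 0.0, 'joints': array([ 1.07438950e+00,  4.91532614e-01,  1.55948881e+00, -2.53073904e-05,
        1.09170020e+00, -1.05630770e-01]), 'dq': array([ 0.00168285,  0.00138052,  0.00116058,  0.00214148, -0.000127  ,
        0.00014435]), 'tau': array([-1.51087777e-03, -6.18422914e+01, -2.61602122e+01, -8.19321212e-05,
        3.83362407e-03,  3.82897827e-05]), 'tool_pos': array([0.23795057, 0.57766517, 0.23073093]), 'tcp_rot': array([-1.56644870e-04,  1.94141435e-01,  9.80973386e-01, -5.42430605e-04]), 'force': array([-0.39382531,  0.01069583, -1.37343917]), 'moment': array([-0.02803926, -0.04196215,  0.00898745]), 'grip_force': 0.0, 'opening': 0.08539897895633988}
scene {'camera_matrix': [[386.6731, 0.0, 281.1591], [0.0, 386.6731, 214.2164], [0.0, 0.0, 1.0]], 'rvec': [1.7177, 1.9139, -0.7301], 'tvec': [0.0949, -0.3801, 1.2976]}
top {'camera_matrix': [[446.3843, 0.0, 274.8604], [0.0, 446.3843, 203.8436], [0.0, 0.0, 1.0]], 'rvec': [2.1279, -2.1116, 0.1833], 'tvec': [-0.0301, 0.5441, 0.916]}
wrist {'camera_matrix': [[325.1923, 0.0, 283.1921], [0.0, 325.1923, 208.0108], [0.0, 0.0, 1.0]], 'mount': [[-0.0004, -0.9649, -0.2626, 0.0658], [1.0, -0.0003, -0.0007, 0.0005], [0.0006, -0.2626, 0.9649, -0.1427], [0.0, 0.0, 0.0, 1.0]]}
```

View pics/top0.png

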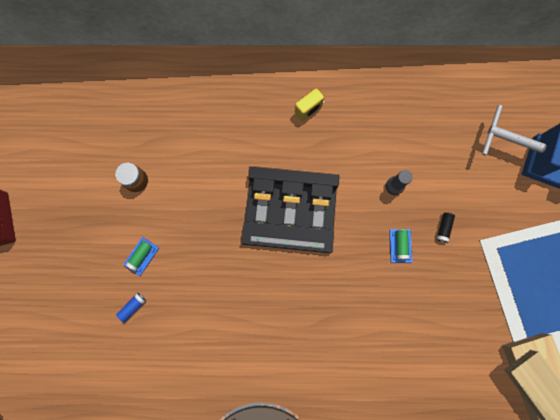

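View pics/scene0.png

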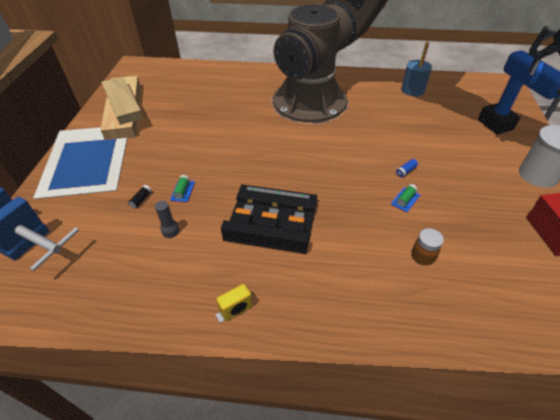

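The top view shows the charger at about (290,210), with sliders at (262,197), (291,200) and (320,203).

- **Candidates for cells:** green in a blue cradle at (139,256), green in a blue cradle at (403,244), loose blue at (131,307), loose black at (446,227).
- **Choice:** the two green ones fit, being green and lying in blue cradles. In both, the white plus end is nearer the robot.

Next come rough positions, then wrist close-ups.

```bash
cat > h.py <<'E'
from station import *
import cv2,numpy as np
from scipy.spatial.transform import Rotation as R
def shot(n,save=None):
    s=read_state(); f=grab_frame(n); im=f["color"][:,:,::-1].copy()
    if save: cv2.imwrite(f"pics/{save}.png",im)
    if n=="wrist":
        q=s["tcp_rot"]; T=np.eye(4); T[:3,:3]=R.from_quat([q[1],q[2],q[3],q[0]]).as_matrix(); T[:3,3]=s["tool_pos"]
        return im,dict(K=f["camera_matrix"],T=T@f["mount"],fish=1)
    T=np.eye(4); Rm=cv2.Rodrigues(f["rvec"])[0]; T[:3,:3]=Rm.T; T[:3,3]=-Rm.T@f["tvec"]
    return im,dict(K=f["camera_matrix"],T=T,fish=0)
def ray(c,uv):
    uv=np.atleast_2d(uv).astype(float); K=c["K"]; p=(uv-[K[0,2],K[1,2]])/K[0,0]
    if c["fish"]:
        r=np.linalg.norm(p,axis=1,keepdims=True)+1e-9; d=np.hstack([p/r*np.sin(r),np.cos(r)])
    else: d=np.hstack([p,np.ones((len(p),1))])
    d=d@c["T"][:3,:3].T; return c["T"][:3,3],d/np.linalg.norm(d,axis=1,keepdims=True)
def onz(c,uv,z):
    o,d=ray(c,uv); return o+d*((z-o[2])/d[:,2:])
def tri(c1,u1,c2,u2):
    o1,d1=ray(c1,u1); o2,d2=ray(c2,u2); out=[]
    for a,b in zip(d1,d2):
        t=np.linalg.lstsq(np.c_[a,-b],o2-o1,rcond=None)[0]; p,q=o1+a*t[0],o2+b*t[1]; out.append(np.r_[(p+q)/2,np.linalg.norm(p-q)])
    return np.array(out)
def proj(c,P):
    P=np.atleast_2d(P); p=(P-c["T"][:3,3])@c["T"][:3,:3]; K=c["K"]
    if c["fish"]:
        n=np.linalg.norm(p[:,:2],axis=1); a=np.arctan2(n,p[:,2]); q=p[:,:2]/n[:,None]*a[:,None]
    else: q=p[:,:2]/p[:,2:]
    return q*K[0,0]+[K[0,2],K[1,2]]
def hsv(im): return cv2.cvtColor(im,cv2.COLOR_BGR2HSV)
def blobs(m,amin):
    n,l,st,ce=cv2.connectedComponentsWithStats(m.astype(np.uint8)); return [(st[i,4],ce[i],l==i) for i in range(1,n) if st[i,4]>=amin]
def masks(im):
    H,S,V=cv2.split(hsv(im)); return dict(green=(H>45)&(H<85)&(S>110)&(V>50),blue=(H>100)&(H<125)&(S>140)&(V>70),orange=(H>8)&(H<25)&(S>180)&(V>190),yellow=(H>25)&(H<35)&(S>150)&(V>120))
E
python3 - <<'E'
from h import *
c={}
for n in("top","scene"):
    im,c[n]=shot(n); m=masks(im)
    for k,z in(("green",.022),("orange",.04),("yellow",.058)):
        for a,ce,l in blobs(m[k],12): print(n,k,a,np.round(ce,1),np.round(onz(c[n],ce,z)[0],3))
print("green rough tri", )
t=c["top"]
print("charger corners (top px)",np.round(onz(t,[[249,170],[339,176],[333,252],[243,245]],.03),3))
print("jar lid",onz(t,[[127,174]],.07),"torch",onz(t,[[404,178]],.095))
E
```

```text
top green 278 [402.2 242.3] [ 0.466 -0.305  0.022]
top green 273 [139.5 254.1] [0.436 0.27  0.022]
top yellow 137 [309.8  97.7] [ 0.786 -0.102  0.058]
scene green 141 [181.1 185.7] [ 0.461 -0.305  0.022]
scene green 138 [407.4 193.9] [0.431 0.274 0.022]
scene orange 40 [242.3 210.7] [ 0.546 -0.127  0.04 ]
scene orange 38 [268.7 214.6] [ 0.552 -0.063  0.04 ]
scene orange 38 [295.8 218.6] [0.558 0.002 0.04 ]
scene orange 39 [236.4 300.7] [ 0.782 -0.097  0.04 ]
scene yellow 300 [232.6 296. ] [ 0.783 -0.102  0.058]
green rough tri
charger corners (top px) [[ 0.625  0.033  0.03 ]
 [ 0.612 -0.168  0.03 ]
 [ 0.443 -0.152  0.03 ]
 [ 0.457  0.043  0.03 ]]
jar lid [[0.60387408 0.29284924 0.07      ]] torch [[ 0.59238376 -0.29426735  0.095     ]]
```

```bash
python3 -m pendant '[{"delta_pos":[-0.030,-0.0209,0.011],"turn":0,"grip":1},{"delta_pos":[-0.030,-0.0209,0.011],"turn":0,"grip":1},{"delta_pos":[-0.030,-0.0209,0.011],"turn":0,"grip":1},{"delta_pos":[-0.030,-0.0209,0.011],"turn":0,"grip":1},{"delta_pos":[-0.030,-0.0209,0.011],"turn":0,"grip":1}]' 20
python3 -m pendant '[{"delta_pos":[-0.030,-0.0209,0.011],"turn":0,"grip":1},{"delta_pos":[-0.030,-0.0209,0.011],"turn":0,"grip":1},{"delta_pos":[-0.030,-0.0209,0.011],"turn":0,"grip":1},{"delta_pos":[-0.030,-0.0209,0.011],"turn":5,"grip":1},{"delta_pos":[-0.030,-0.0209,0.011],"turn":5,"grip":1}]'
cat >> h.py <<'E'
import pickle
def save(name):
    im,c=shot("wrist",name); pickle.dump((im,c),open(f"pics/{name}.pkl","wb")); return im,c
def load(name): return pickle.load(open(f"pics/{name}.pkl","rb"))
def alpha():
    q=read_state()["tcp_rot"]; m=R.from_quat([q[1],q[2],q[3],q[0]]).as_matrix(); return np.degrees(np.arctan2(m[1,0],m[0,0])),m
def show(): 
    s=read_state(); print("t %.2f"%s["time_s"],"tcp",np.round(s["tool_pos"],4),"alpha %.2f"%alpha()[0],"F",np.round(s["force"],1),"open %.4f grip %.1f"%(s["opening"],s["grip_force"]))
E
python3 - <<'E'
from h import *
im,c=save("w1"); show(); m=masks(im)
for k in("green","blue"):
    for a,ce,l in blobs(m[k],200): print(k,a,ce,onz(c,ce,.025))
E
```

```text
time_s: 0.75
tool_pos: [0.3375, 0.4229, 0.176]
tcp_rot: [0.0, 0.194, 0.981, 0.0]
force: [0.6, 0.4, -0.7]
opening: 0.0856
grip_force: 0.0
time_s: 1.25
tool_pos: [0.434, 0.2676, 0.121]
tcp_rot: [0.0, 0.281, 0.96, 0.0]
force: [0.5, 0.4, -0.4]
opening: 0.0854
grip_force: 0.0
t 1.30 tcp [0.4352 0.264  0.1194] alpha 147.00 F [ 1.8 -2.3 -0.9] open 0.0854 grip 0.0
green 2116 [288.10727788 211.41871456] [[0.43778449 0.27014561 0.025     ]]
blue 2121 [225.1338991   68.87788779] [[0.32218981 0.2894257  0.025     ]]
blue 1965 [287.42697201 192.71043257] [[0.42516901 0.27754294 0.025     ]]
```

View pics/w1.png

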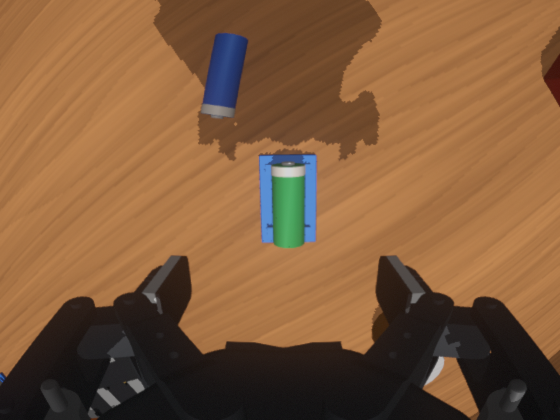

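The wrist view shows the green cell in its blue cradle at (289,205), with the white band up at (288,170), so plus is towards tool +x. The black loose cell isn't in view, and the blue loose one is at (225,75). I'll take a second, shifted view to get height.

```bash
python3 -m pendant '[{"delta_pos":[-0.03,0,0.010],"turn":0,"grip":1},{"delta_pos":[-0.03,0,0.010],"turn":0,"grip":1},{"delta_pos":[0,0,0],"turn":0,"grip":1},{"delta_pos":[0,0,0],"turn":0,"grip":1},{"delta_pos":[0,0,0],"turn":0,"grip":1}]' | head -2
cat >> h.py <<'E'
def cellpix(im,near=None):
    """green+white band of one cell -> px of: green flat end, green/white edge, white outer edge, along the axis; side width"""
    H,S,V=cv2.split(hsv(im)); g=masks(im)["green"]; b=blobs(g,150)
    a,ce,l=max(b,key=lambda t:t[0]) if near is None else min(b,key=lambda t:np.linalg.norm(t[1]-near))
    yx=np.argwhere(l)[:,::-1].astype(float); mu=yx.mean(0); w,v=np.linalg.eigh(np.cov((yx-mu).T)); ax=v[:,1]; n=np.array([-ax[1],ax[0]])
    # axis line from side midpoints
    t=(yx-mu)@ax; s=(yx-mu)@n; T=np.arange(np.percentile(t,12),np.percentile(t,88),1.0)
    mid=np.array([((s[abs(t-k)<1]).min()+(s[abs(t-k)<1]).max())/2 for k in T]); p=np.polyfit(T,mid,1)
    d=ax+p[0]*n; d/=np.linalg.norm(d); m0=mu+p[1]*n; t=(yx-m0)@d; s=(yx-m0)@np.array([-d[1],d[0]])
    core=abs(s)<4; lo,hi=t[core].min()-.5,t[core].max()+.5
    def white(e,sg):
        k=e+sg*2
        while k*sg<e*sg+40:
            u=np.round(m0+d*k).astype(int)
            if not(0<=u[1]<420 and 0<=u[0]<560) or not(S[u[1],u[0]]<60 and V[u[1],u[0]]>120): break
            k+=sg*.5
        return k
    wl,wh=white(lo,-1),white(hi,1)
    if lo-wl>wh-hi: plus,edge,flat=wl,lo,hi
    else: plus,edge,flat=wh,hi,lo
    return m0+d*flat,m0+d*edge,m0+d*plus,mu
E
python3 - <<'E'
from h import *
im2,c2=save("w2"); show(); im1,c1=load("w1")
P1=cellpix(im1);P2=cellpix(im2)
print(np.round(P1,1).tolist(),np.round(P2,1).tolist())
print(np.round(tri(c1,np.array(P1),c2,np.array(P2)),4))
for c,P in((c1,P1),(c2,P2)): print(np.round(onz(c,np.array(P[:3]),.032),4).tolist())
E
```

```text
time_s: 1.8
tool_pos: [0.4831, 0.2371, 0.1015]
t 1.85 tcp [0.483  0.2372 0.1016] alpha 147.66 F [ 0.   0.5 -0.1] open 0.0854 grip 0.0
[[288.3, 247.5], [287.8, 177.5], [287.8, 166.5], [288.1, 211.4]] [[288.4, 177.5], [288.0, 94.5], [288.0, 81.5], [288.1, 135.3]]
[[4.607e-01 2.558e-01 3.150e-02 1.000e-04]
 [4.144e-01 2.847e-01 3.280e-02 1.000e-04]
 [4.073e-01 2.891e-01 3.480e-02 1.000e-04]
 [4.371e-01 2.706e-01 2.790e-02 1.000e-04]]
[[0.4605, 0.2558, 0.032], [0.4144, 0.2846, 0.032], [0.4076, 0.2889, 0.032]]
[[0.4607, 0.2559, 0.032], [0.4144, 0.2848, 0.032], [0.4071, 0.2894, 0.032]]
```

```bash
python3 -m pendant '[{"delta_pos":[0.027,0.0018,0.01],"turn":0,"grip":1},{"delta_pos":[0.027,0.0017,0.02],"turn":0,"grip":1},{"delta_pos":[0,0,0.03],"turn":0,"grip":0.5},{"delta_pos":[0,0,0.0316],"turn":0,"grip":0},{"delta_pos":[0,0,0],"turn":0,"grip":-0.2}]' 20
python3 -m pendant '[{"delta_pos":[0,0,0],"turn":0,"grip":-1},{"delta_pos":[0,0,0],"turn":0,"grip":-1},{"delta_pos":[0,0,0],"turn":0,"grip":-1},{"delta_pos":[0,0,0],"turn":0,"grip":-1},{"delta_pos":[0,0,0],"turn":0,"grip":-1}]' 20
python3 -c "
from h import *
show()"
```

```text
time_s: 2.35
tool_pos: [0.438, 0.2686, 0.0075]
tcp_rot: [-0.002, 0.278, 0.961, -0.002]
force: [0.1, -0.2, 0.1]
opening: 0.0439
grip_force: 0.0
time_s: 2.85
tool_pos: [0.4405, 0.2687, 0.0106]
tcp_rot: [0.001, 0.279, 0.96, 0.001]
force: [-2.0, -0.2, 7.2]
opening: 0.0245
grip_force: 23.4
t 2.85 tcp [0.4405 0.2687 0.0106] alpha 147.60 F [-2.  -0.2  7.2] open 0.0245 grip 23.4
```

```bash
python3 -m pendant '[{"delta_pos":[0,0,-0.03],"turn":0,"grip":-1},{"delta_pos":[0,0,-0.045],"turn":0,"grip":-1},{"delta_pos":[0,0,-0.045],"turn":0,"grip":-1},{"delta_pos":[-0.025,-0.023,-0.03],"turn":0,"grip":-1},{"delta_pos":[-0.032,-0.029,0],"turn":0,"grip":-1}]' |tail -2
python3 -m pendant '[{"delta_pos":[-0.033,-0.03,0],"turn":0,"grip":-1},{"delta_pos":[-0.033,-0.03,0],"turn":0,"grip":-1},{"delta_pos":[-0.033,-0.03,0],"turn":0,"grip":-1},{"delta_pos":[-0.033,-0.03,0],"turn":0,"grip":-1},{"delta_pos":[-0.033,-0.03,0],"turn":0,"grip":-1}]' |tail -2
python3 -m pendant '[{"delta_pos":[-0.03,-0.028,0],"turn":0,"grip":-1},{"delta_pos":[0,0,0],"turn":-8,"grip":-1},{"delta_pos":[0,0,0],"turn":-8,"grip":-1},{"delta_pos":[0,0,0],"turn":-8,"grip":-1},{"delta_pos":[0,0,0],"turn":-3,"grip":-1}]'|tail -2
python3 - <<'E'
from h import *
show(); save("w3"); show()
E
```

```text
opening: 0.0244
grip_force: 22.8
opening: 0.0242
grip_force: 22.8
opening: 0.0245
grip_force: 22.7
t 4.35 tcp [ 0.5294 -0.0609  0.1598] alpha 174.88 F [ 0.7 -0.2 -0.8] open 0.0245 grip 22.7
t 4.40 tcp [ 0.5294 -0.0609  0.1599] alpha 174.92 F [-0.3 -0.2 -0.6] open 0.0242 grip 22.7
```

View pics/w3.png

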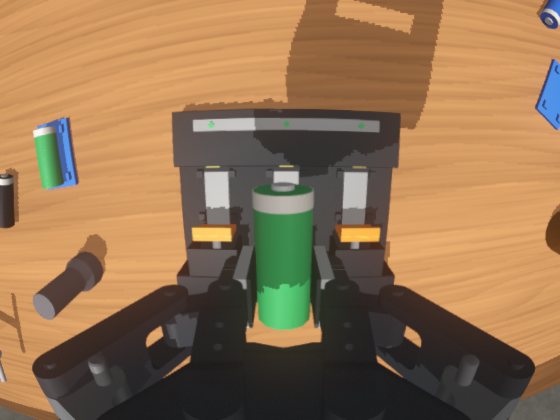

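The charger is fully visible: deck at columns 174–400 and rows 112–165, hoods at (214,233) and (358,233), with the middle hood hidden by the held cell. I'll move toward the right-hand deck side and take a second view.

```bash
python3 -m pendant '[{"delta_pos":[0.0136,-0.0305,0],"turn":0,"grip":-1},{"delta_pos":[0.0136,-0.0305,0],"turn":0,"grip":-1},{"delta_pos":[0.0136,-0.0305,0],"turn":0,"grip":-1},{"delta_pos":[0.0136,-0.0305,0],"turn":0,"grip":-1},{"delta_pos":[0,0,0],"turn":0,"grip":-1}]' |tail -2
python3 - <<'E'
from h import *
im4,c4=save("w4"); show(); im3,c3=load("w3")
for n,im in(("w3",im3),("w4",im4)):
    m=masks(im)["orange"]
    for a,ce,l in blobs(m,80):
        yx=np.argwhere(l); print(n,a,np.round(ce,1),"bbox x",yx[:,1].min(),yx[:,1].max(),"y",yx[:,0].min(),yx[:,0].max())
E
```

```text
opening: 0.0242
grip_force: 22.7
t 4.95 tcp [ 0.4633 -0.1783  0.1599] alpha 174.37 F [ 0.1  0.9 -1.2] open 0.0242 grip 22.7
w4 208 [470.  280.8] bbox x 457 484 y 276 287
w4 244 [418.  285.4] bbox x 401 431 y 280 291
w4 83 [364.4 288.2] bbox x 359 370 y 285 292
```

View pics/w4.png

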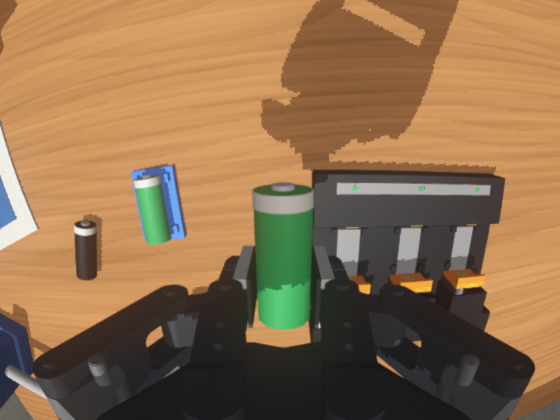

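```bash
python3 - <<'E'
from h import *
im4,c4=load("w4"); im3,c3=load("w3")
out={}
for n,im,c,box in(("w3",im3,c3,(100,140,180,395)),("w4",im4,c4,(175,205,320,500))):
    H,S,V=cv2.split(hsv(im)); y0,y1,x0,x1=box
    m=np.zeros_like(H,bool); m[y0:y1,x0:x1]=((S>90)&(H>40)&(H<90)&(V>50))[y0:y1,x0:x1]
    led=sorted([ce for a,ce,l in blobs(m,3)],key=lambda p:p[0]); print(n,"led",np.round(led,1).tolist()); 
    g=np.zeros_like(H,bool); g[y0:y1,x0:x1]=((S<70)&(V>80))[y0:y1,x0:x1]
    b=max(blobs(g,50),key=lambda t:t[0]); bx=cv2.boxPoints(cv2.minAreaRect(np.argwhere(b[2])[:,::-1].astype(np.float32))); print("strip",b[0],np.round(bx,1).tolist())
    o=(H>8)&(H<25)&(S>200)&(V>150)
    for a,ce,l in blobs(o,60):
        if ce[1]>220 and ce[0]>180 and 4<np.ptp(np.argwhere(l)[:,0])<16: print("orange",a,np.round(ce,1),np.argwhere(l).min(0)[::-1],np.argwhere(l).max(0)[::-1])
    out[n]=np.array(led)
if len(out["w3"])==len(out["w4"]): print(np.round(tri(c3,out["w3"],c4,out["w4"]),4))
A=np.array([[174,113],[174,165],[400,113],[400,165]]);B=np.array([[314,172],[314,225],[500,180],[500,222]])
print(np.round(tri(c3,A,c4,B),4)); print(np.round(onz(c3,A,.027),4))
# profiles of brightness for deck edge
for n,im,cols,rows in(("w3",im3,(230,300,340),range(158,172)),("w4",im4,(380,440),range(216,232))):
    for k in cols: print(n,k,[int(im[r,k].mean()) for r in rows])
E
python3 -c "
import cv2
a=cv2.imread('pics/w3.png')[95:300,160:415]; cv2.imwrite('pics/w3c.png',cv2.resize(a,None,fx=2.9,fy=2.9,interpolation=cv2.INTER_CUBIC))"
```

```text
w3 led [[210.5, 124.4], [286.1, 123.4], [361.1, 125.3]]
strip 3643 [[180.0, 110.0], [379.0, 110.0], [379.0, 139.0], [180.0, 139.0]]
w4 led [[354.4, 188.1], [421.1, 188.5], [477.4, 189.6]]
strip 3218 [[320.0, 204.0], [320.0, 175.0], [491.0, 175.0], [491.0, 204.0]]
[[ 4.596e-01 -1.164e-01  2.810e-02  1.000e-04]
 [ 4.657e-01 -5.260e-02  2.780e-02  1.000e-04]
 [ 4.717e-01  1.100e-02  2.790e-02  0.000e+00]]
[[ 4.442e-01 -1.505e-01  1.970e-02  1.000e-03]
 [ 4.906e-01 -1.545e-01  2.630e-02  4.000e-04]
 [ 4.643e-01  4.930e-02  1.810e-02  5.100e-03]
 [ 5.089e-01  4.510e-02  2.720e-02  1.000e-03]]
[[ 0.4451 -0.1483  0.027 ]
 [ 0.4907 -0.1543  0.027 ]
 [ 0.4623  0.0475  0.027 ]
 [ 0.5085  0.0455  0.027 ]]
w3 230 [86, 85, 85, 86, 85, 85, 84, 73, 71, 77, 61, 57, 65, 95]
w3 300 [49, 48, 47, 48, 48, 48, 49, 47, 49, 52, 53, 51, 47, 51]
w3 340 [50, 49, 53, 67, 74, 76, 75, 71, 65, 72, 58, 52, 50, 70]
w4 380 [74, 74, 73, 74, 73, 72, 72, 73, 73, 72, 62, 69, 69, 69, 69, 68]
w4 440 [65, 65, 65, 65, 65, 65, 65, 65, 65, 53, 60, 60, 61, 60, 60, 61]
```

View pics/w3c.png

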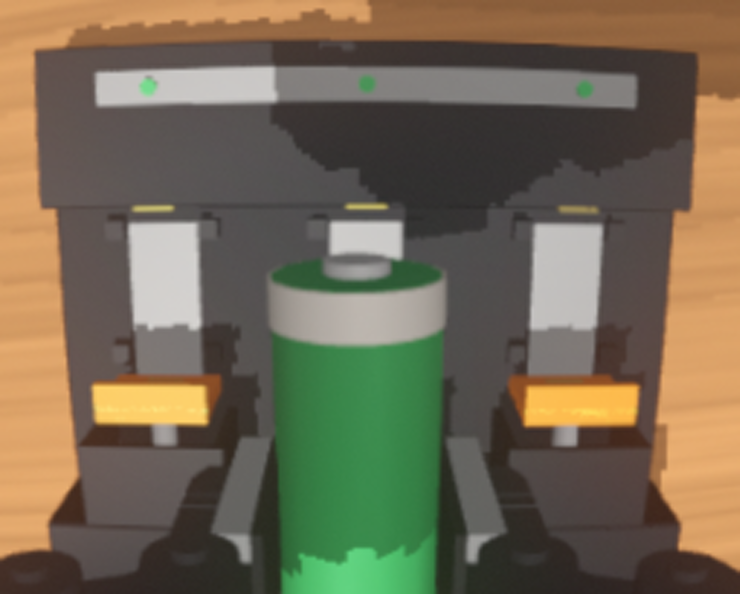

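Run:
```python
from h import *
im4,c4=load("w4"); im3,c3=load("w3")
ey=np.array([-.0945,-.9955]); ex=np.array([-.9955,.0945]); O=np.array([.4657,-.0527])
def yel(im,y0,y1,x0,x1):
    H,S,V=cv2.split(hsv(im)); m=np.zeros_like(H,bool); m[y0:y1,x0:x1]=((S>80)&(H>20)&(H<36)&(V>60))[y0:y1,x0:x1]
    return sorted([tuple(np.round(ce,1))+(a,) for a,ce,l in blobs(m,5)])
Y3=yel(im3,158,175,195,385);Y4=yel(im4,215,240,325,490); print(Y3,Y4)
def rep(n,P): P=np.atleast_2d(P); print(n,[(round(float((p[:2]-O)@ex)*1e3,1),round(float((p[:2]-O)@ey)*1e3,1),round(p[2]*1e3,1)) for p in P])
if len(Y3)==len(Y4)==3: rep("yel tri",tri(c3,np.array(Y3)[:,:2],c4,np.array(Y4)[:,:2]))
rep("yel z27 w3",onz(c3,np.array(Y3)[:,:2],.027)); rep("yel z27 w4",onz(c4,np.array(Y4)[:,:2],.027))
rep("deck corners w3 z27",onz(c3,[[174.5,166.4],[397.9,167],[172.4,113],[400,113.6]],.027))
# orange hoods: w3 crop corners front edge (towards robot): lower hood edge z 40.5, top z 44.5
H=lambda x,y:[160+x/2.9,95+y/2.9]
rep("hood top front edge z44.5",onz(c3,[H(93,384),H(208,384),H(525,384),H(637,384)],.0445))
rep("hood top back edge z44.5",onz(c3,[H(93,425),H(208,427),H(525,427),H(637,425)],.0445))
rep("floor strips z12",onz(c3,[H(128,222),H(200,222),H(532,222),H(603,222)],.012))
P=cellpix(im4,(285,255)); print("held cell px",np.round(P,1).tolist())
for z in (.17,.175,.18):
  p=onz(c4,np.array(P[:3]),z); q=read_state(); m=alpha()[1]; print(z,np.round((p-q["tool_pos"])@m*1e3,1).tolist())
```

```text
[(np.float64(212.5), np.float64(166.5), np.int32(28)), (np.float64(286.0), np.float64(165.5), np.int32(30)), (np.float64(358.4), np.float64(166.6), np.int32(23))] [(np.float64(351.6), np.float64(227.1), np.int32(14))]
yel z27 w3 [(-36.5, 63.4, np.float64(27.0)), (-35.9, -0.2, np.float64(27.0)), (-35.9, -63.1, np.float64(27.0))]
yel z27 w4 [(-36.3, 64.5, np.float64(27.0))]
deck corners w3 z27 [(-35.8, 98.4, np.float64(27.0)), (-35.2, -99.9, np.float64(27.0)), (11.6, 98.6, np.float64(27.0)), (12.3, -99.5, np.float64(27.0))]
hood top front edge z44.5 [(-86.4, 80.3, np.float64(44.5)), (-85.9, 45.4, np.float64(44.5)), (-85.5, -47.0, np.float64(44.5)), (-85.6, -81.3, np.float64(44.5))]
hood top back edge z44.5 [(-99.4, 81.4, np.float64(44.5)), (-99.3, 46.0, np.float64(44.5)), (-98.9, -47.8, np.float64(44.5)), (-98.7, -82.6, np.float64(44.5))]
floor strips z12 [(-43.1, 74.9, np.float64(12.0)), (-43.4, 51.5, np.float64(12.0)), (-42.8, -52.8, np.float64(12.0)), (-42.3, -76.0, np.float64(12.0))]
held cell px [[283.5, 328.5], [283.4, 214.5], [283.4, 195.5], [283.6, 268.5]]
0.17 [[-31.6, -0.9, -10.1], [27.4, -0.9, -10.1], [35.6, -0.9, -10.1]]
0.175 [[-27.9, -0.9, -15.1], [28.8, -0.9, -15.1], [36.8, -0.9, -15.1]]
0.18 [[-24.2, -0.9, -20.1], [30.3, -0.9, -20.1], [38.0, -0.9, -20.1]]
```

Deck and hood spacing and heights agree with the given sizes: LED spacing is 64.0 mm, deck top reads 28 mm, and contact to hood edge is 50 mm. Next I tilt the cell by lowering its plus end onto the right-hand edge of the deck.

```bash
python3 -m pendant '[{"delta_pos":[0,0,0],"turn":8.5,"grip":-1},{"delta_pos":[0,0,0],"turn":8.5,"grip":-1},{"delta_pos":[0,0,0],"turn":8.5,"grip":-1},{"delta_pos":[0,0,0],"turn":8.5,"grip":-1},{"delta_pos":[0,0,0],"turn":8.5,"grip":-1}]' |tail -2
python3 -m pendant '[{"delta_pos":[0,0,0.02],"turn":8.5,"grip":-1},{"delta_pos":[0,0,0.02],"turn":8.5,"grip":-1},{"delta_pos":[0,0,0.02],"turn":8.5,"grip":-1},{"delta_pos":[0,0,0.02],"turn":8.5,"grip":-1},{"delta_pos":[0,0,0.02],"turn":8.5,"grip":-1}]' |tail -2
python3 -m pendant '[{"delta_pos":[0.002,0.0018,0.01],"turn":4.8,"grip":-1},{"delta_pos":[0,0,0.005],"turn":0,"grip":-1},{"delta_pos":[0,0,0.005],"turn":0,"grip":-1},{"delta_pos":[0,0,0.005],"turn":0,"grip":-1},{"delta_pos":[0,0,0],"turn":0,"grip":-1}]'
python3 - <<'E'
from h import *
show(); im,c=save("w5"); print(np.round(cellpix(im,(285,255)),1).tolist())
E
```

```text
opening: 0.0242
grip_force: 22.8
opening: 0.024
grip_force: 22.8
time_s: 6.45
tool_pos: [0.4658, -0.1749, 0.0345]
tcp_rot: [-0.0, 0.738, 0.675, 0.0]
force: [-0.5, -0.2, -0.1]
opening: 0.0243
grip_force: 22.8
t 6.45 tcp [ 0.4658 -0.1749  0.0345] alpha 84.88 F [-0.5 -0.2 -0.1] open 0.0243 grip 22.8
[[284.8, 328.6], [280.2, 214.4], [279.4, 195.4], [282.4, 269.5]]
```

```bash
python3 -m pendant '[{"delta_pos":[0,0,0.003],"turn":0,"grip":-1},{"delta_pos":[0,0,0.002],"turn":0,"grip":-1},{"delta_pos":[0,0,0.002],"turn":0,"grip":-1},{"delta_pos":[0,0,0.002],"turn":0,"grip":-1},{"delta_pos":[0,0,0],"turn":0,"grip":-1}]'
python3 -m pendant '[{"delta_pos":[0,0,0.002],"turn":0,"grip":-1},{"delta_pos":[0,0,0.002],"turn":0,"grip":-1},{"delta_pos":[0,0,0.001],"turn":0,"grip":-1},{"delta_pos":[0,0,0],"turn":0,"grip":-1},{"delta_pos":[0,0,0],"turn":0,"grip":-1}]'
python3 - <<'E'
from h import *
show(); im,c=save("w6"); print(np.round(cellpix(im,(285,255)),1).tolist())
E
```

```text
time_s: 7.0
tool_pos: [0.4662, -0.1758, 0.0263]
tcp_rot: [0.001, 0.738, 0.674, 0.0]
force: [-3.0, -5.0, 8.0]
opening: 0.0246
grip_force: 24.5
time_s: 7.5
tool_pos: [0.4664, -0.176, 0.0214]
tcp_rot: [0.001, 0.738, 0.674, 0.0]
force: [-2.4, -5.1, 7.8]
opening: 0.0244
grip_force: 25.8
t 7.50 tcp [ 0.4664 -0.176   0.0214] alpha 84.81 F [-2.4 -5.1  7.8] open 0.0244 grip 25.8
[[284.2, 330.6], [281.8, 240.4], [281.3, 221.4], [282.6, 281.0]]
```

View pics/w6.png

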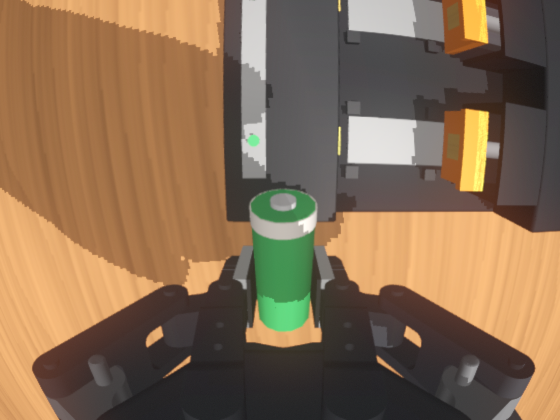

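```bash
cat >> h.py <<'E'
from scipy.optimize import least_squares
def tilt(im,c):
    """held cell in tool axes (mm): centre x, centre height above TCP, tilt deg, from its three end marks"""
    P=np.array(cellpix(im,(283,270))[:3]); s=np.array([-32.5,22,30.5])
    q=read_state(); m=alpha()[1]; o=q["tool_pos"]
    def pts(v):
        x,h,t=v[0],v[1],np.radians(v[2]); X=x+s*np.cos(t)-13*np.sin(t); U=h+s*np.sin(t)+13*np.cos(t)
        return o+np.c_[X,0*X,-U]/1e3@m.T
    r=least_squares(lambda v:(proj(c,pts(v))-P)[:,1],[8,8,10]); return np.round(r.x,1),np.round(r.fun,2)
E
python3 - <<'E'
from h import *
im,c=load("w6"); print(tilt(im,c))
E
python3 -m pendant '[{"delta_pos":[0,0,0.002],"turn":0,"grip":-1},{"delta_pos":[0,0,0.001],"turn":0,"grip":-1},{"delta_pos":[0,0,0.001],"turn":0,"grip":-1},{"delta_pos":[0,0,0],"turn":0,"grip":-1},{"delta_pos":[0,0,0],"turn":0,"grip":-1}]'
python3 - <<'E'
from h import *
show(); im,c=save("w7"); print(np.round(cellpix(im,(285,255)),1).tolist(),tilt(im,c))
E
```

```text
(array([ 5. , 10.1, 15.2]), array([-0., -0.,  0.]))
time_s: 8.05
tool_pos: [0.4665, -0.176, 0.0176]
tcp_rot: [0.001, 0.738, 0.674, 0.0]
force: [-2.5, -7.0, 9.1]
opening: 0.0243
grip_force: 27.3
t 8.05 tcp [ 0.4665 -0.176   0.0176] alpha 84.81 F [-2.5 -7.   9.1] open 0.0243 grip 27.3
[[284.0, 329.6], [282.3, 251.4], [281.9, 234.4], [282.7, 285.7]] (array([ 2.6,  9. , 20.7]), array([-0.,  0.,  0.]))
```

Run:
```python
from h import *
q=read_state(); m=alpha()[1]; o=q["tool_pos"]; Mt=np.linalg.inv(np.vstack([np.c_[m,o],[0,0,0,1]]))
for n in ("w3","w5","w6","w7"):
    im,c=load(n); P=np.array(cellpix(im,(283,270))[:3]); 
    # rays in tool frame via fixed mount
    f={}; K=c["K"]; c2=dict(c); im7,c7=load("w7"); c2["T"]=Mt@c7["T"]
    H,S,V=cv2.split(hsv(im)); col=283
    print(n,np.round(P[:,1],1), "rows of col283 S/V:",[(r,int(S[r,col]),int(V[r,col])) for r in (182,190,194,198,206,212,216,220,226,232,236,240,248,254,322,326,328,330,332,336)] if n in("w3","w7") else "")
    s=np.array([-32.5,22,30.5])
    def pr(v,s):
        x,h,t=v[0],v[1],np.radians(v[2]); X=x+s*np.cos(t)-13*np.sin(t); U=h+s*np.sin(t)+13*np.cos(t); return proj(c2,np.c_[X,0*X,-U]/1e3)[:,1]
    for v in ((7,8.4,0),(6.8,8.4,20),(6.8,9,25),(6.5,10,28),(6.5,11,30)): print(v,np.round(pr(v,s),1))
```

```text
w3 [328.5 214.5 195.5] rows of col283 S/V: [(182, 5, 146), (190, 8, 153), (194, 123, 91), (198, 18, 188), (206, 19, 188), (212, 19, 186), (216, 142, 138), (220, 142, 138), (226, 143, 137), (232, 142, 138), (236, 146, 138), (240, 144, 138), (248, 148, 138), (254, 150, 138), (322, 139, 206), (326, 139, 205), (328, 128, 203), (330, 123, 205), (332, 133, 221), (336, 133, 222)]
(7, 8.4, 0) [332.7 219.3 198.1]
(6.8, 8.4, 20) [322.6 239.7 221.9]
(6.8, 9, 25) [319.8 246.  229.7]
(6.5, 10, 28) [319.1 251.3 236. ]
(6.5, 11, 30) [318.6 254.8 240.2]
w5 [328.6 214.4 195.4] rows of col283 S/V: 
(7, 8.4, 0) [332.7 219.3 198.1]
(6.8, 8.4, 20) [322.6 239.7 221.9]
(6.8, 9, 25) [319.8 246.  229.7]
(6.5, 10, 28) [319.1 251.3 236. ]
(6.5, 11, 30) [318.6 254.8 240.2]
w6 [330.6 240.4 221.4] rows of col283 S/V: 
(7, 8.4, 0) [332.7 219.3 198.1]
(6.8, 8.4, 20) [322.6 239.7 221.9]
(6.8, 9, 25) [319.8 246.  229.7]
(6.5, 10, 28) [319.1 251.3 236. ]
(6.5, 11, 30) [318.6 254.8 240.2]
w7 [329.6 251.4 234.4] rows of col283 S/V: [(182, 3, 93), (190, 14, 56), (194, 126, 130), (198, 137, 130), (206, 5, 154), (212, 7, 154), (216, 6, 162), (220, 19, 160), (226, 134, 133), (232, 134, 133), (236, 20, 182), (240, 18, 193), (248, 18, 193), (254, 138, 146), (322, 137, 216), (326, 136, 215), (328, 136, 215), (330, 100, 204), (332, 128, 231), (336, 129, 231)]
(7, 8.4, 0) [332.7 219.3 198.1]
(6.8, 8.4, 20) [322.6 239.7 221.9]
(6.8, 9, 25) [319.8 246.  229.7]
(6.5, 10, 28) [319.1 251.3 236. ]
(6.5, 11, 30) [318.6 254.8 240.2]
```

```bash
python3 - <<'E'
import re
t=open('h.py').read()
t=t.replace('P=np.array(cellpix(im,(283,270))[:3]); s=np.array([-32.5,22,30.5])','P=np.array(cellpix(im,(283,270))[:3])+np.array([[0,4.2],[0,4.8],[0,2.6]]); s=np.array([-32.5,22,30.5])')
open('h.py','w').write(t)
E
python3 - <<'E'
from h import *
im,c=load("w7"); v,_=tilt(im,c); print(v)
x,h,t=v; t=np.radians(t); print("underside at deck edge above TCP",h+(23.3-x)*np.tan(t)-13/np.cos(t),"want 9.4; flat low edge z abs",17.6+h-32.5*np.sin(t)-13*np.cos(t))
im,c=shot("scene","s1"); H=hsv(im)
for a,ce,l in blobs(masks(im)["green"],40): print(a,ce)
cv2.imwrite("pics/s1c.png",cv2.resize(im[130:260,150:330],None,fx=4,fy=4,interpolation=cv2.INTER_CUBIC))
E
```

```text
[15.  33.5 28.2]
underside at deck edge above TCP 23.199542614616465 want 9.4; flat low edge z abs 24.28515526491085
140 [181.13571429 185.62142857]
```

View pics/s1c.png

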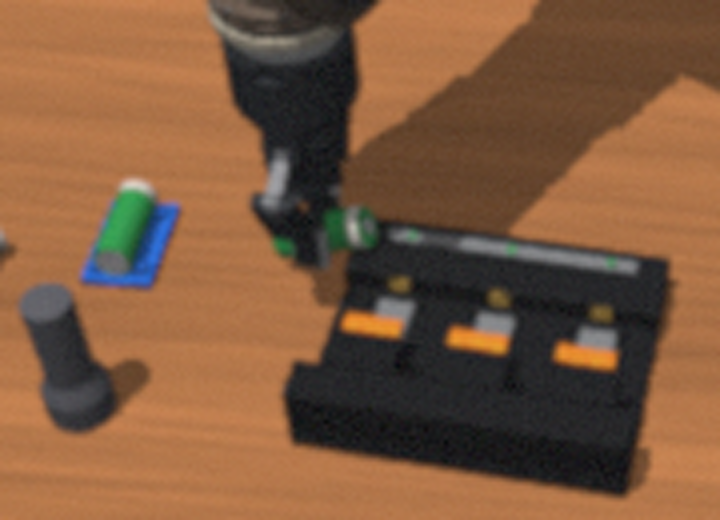

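```bash
cat >> h.py <<'E'
def tilt2(im,c,D,dh,q=None):
    """as tilt, but with the underside on an edge D ahead of the TCP, dh above it (mm)"""
    P=np.array(cellpix(im,(283,270))[:3])[:,1]+[4.2,4.8,2.6]; s=np.array([-32.5,22,30.5]); m=alpha()[1]; o=read_state()["tool_pos"]
    def f(v):
        x,h,t=v[0],v[1],np.radians(v[2]); X=x+s*np.cos(t)-13*np.sin(t); U=h+s*np.sin(t)+13*np.cos(t)
        e=proj(c,o+np.c_[X,0*X,-U]/1e3@m.T)[:,1]-P
        return np.r_[e[1:],e[0]*.3,(h+(D-x)*np.tan(t)-13/np.cos(t)-dh)*2]
    r=least_squares(f,[6,9,20]); x,h,t=r.x; return np.round(r.x,1),np.round(r.fun,1),"g %.1f"%(x/np.cos(np.radians(t)))
E
python3 - <<'E'
from h import *
im,c=load("w7"); print(tilt2(im,c,23.3,9.4))
im,c=shot("scene"); m=alpha()[1]; o=read_state()["tool_pos"]
for uv in ((221.3,191.8),(240.5,187)):
    C,d=ray(c,uv); n=m[:,1]; p=C+d[0]*((o-C)@n/(d[0]@n)); print("tool x,z mm",np.round((p-o)@m*1e3,1))
E
```

```text
(array([ 4.2, 15.9, 21.2]), array([-0.8,  0.7,  0.4,  0. ]), 'g 4.5')
tool x,z mm [-23.1   0.    3.4]
tool x,z mm [ 30.8   0.  -24.2]
```

```bash
python3 -m pendant '[{"delta_pos":[0,0,0.002],"turn":0,"grip":-1},{"delta_pos":[0,0,0.001],"turn":0,"grip":-1},{"delta_pos":[0,0,0],"turn":0,"grip":-1},{"delta_pos":[0,0,0],"turn":0,"grip":-1},{"delta_pos":[0,0,0],"turn":0,"grip":-1}]'
python3 - <<'E'
from h import *
show(); im,c=save("w8"); p=read_state()["tool_pos"]; D=((p[:2]-[.4657,-.052])@[-.0945,-.9955])*1e3-100
print(D,tilt2(im,c,D,27-p[2]*1e3))
E
```

```text
time_s: 8.7
tool_pos: [0.4666, -0.176, 0.0145]
tcp_rot: [0.001, 0.738, 0.674, 0.0]
force: [-1.5, -7.0, 8.4]
opening: 0.0242
grip_force: 28.4
t 8.70 tcp [ 0.4666 -0.176   0.0145] alpha 84.81 F [-1.5 -7.   8.4] open 0.0242 grip 28.4
23.394577230281115 (array([ 3.6, 17.3, 26. ]), array([-0.7,  0.6,  0.3,  0. ]), 'g 4.0')
```

The cell is tilted about 26° nose down. I'll carry it above the left bay (charger X=+21) and look before lowering.

```bash
python3 -m pendant '[{"delta_pos":[0,0,-0.035],"turn":0,"grip":-1},{"delta_pos":[0,0,-0.035],"turn":0,"grip":-1},{"delta_pos":[0.0374,0.0078,0],"turn":0,"grip":-1},{"delta_pos":[0.0374,0.0078,0],"turn":0,"grip":-1},{"delta_pos":[0.0374,0.0078,0],"turn":0,"grip":-1}]' |tail -2
python3 -m pendant '[{"delta_pos":[0.0374,0.0078,0],"turn":0,"grip":-1},{"delta_pos":[0.0374,0.0078,0],"turn":0,"grip":-1},{"delta_pos":[0,0,0],"turn":-8.5,"grip":-1},{"delta_pos":[0,0,0],"turn":-8.5,"grip":-1},{"delta_pos":[0,0,0],"turn":-8.5,"grip":-1}]' |tail -2
python3 -m pendant '[{"delta_pos":[0,0,0],"turn":-8.5,"grip":-1},{"delta_pos":[0,0,0],"turn":-8.5,"grip":-1},{"delta_pos":[0,0,0],"turn":-8.5,"grip":-1},{"delta_pos":[0,0,0],"turn":-8.5,"grip":-1},{"delta_pos":[0,0,0],"turn":-8.5,"grip":-1}]' |tail -2
python3 -m pendant '[{"delta_pos":[0,0,0],"turn":-8.5,"grip":-1},{"delta_pos":[0,0,0],"turn":-8.5,"grip":-1},{"delta_pos":[0,0,0],"turn":-4.6,"grip":-1},{"delta_pos":[0,0,0],"turn":0,"grip":-1},{"delta_pos":[0,0,0],"turn":0,"grip":-1}]' |tail -2
cat >> h.py <<'E'
EX=np.array([-.9955,.0945]); EY=np.array([-.0945,-.9955]); O=np.array([.4657,-.0520])
def ch(p): p=np.asarray(p); return 72+(p[:2]-O)@EX*1e3,(p[:2]-O)@EY*1e3,p[2]*1e3-12
def showc(): show(); print("charger X,Y,above floor",np.round(ch(read_state()["tool_pos"]),1))
E
python3 - <<'E'
from h import *
showc(); im,c=save("w9"); print(np.round(cellpix(im,(285,255)),1).tolist(), [ (round(float(x),1)) for x in ch(onz(c,cellpix(im,(285,255))[2],.115)[0])])
E
```

```text
opening: 0.0245
grip_force: 27.5
opening: 0.0241
grip_force: 27.4
opening: 0.0241
grip_force: 27.4
opening: 0.0246
grip_force: 27.4
t 10.75 tcp [0.5215 0.0076 0.0837] alpha 174.26 F [ 0.9 -0.4 -1.2] open 0.0246 grip 27.4
charger X,Y,above floor [ 22.  -64.6  71.7]
[[249.5, 220.6], [315.5, 219.8], [319.5, 219.7], [282.6, 221.5]] [53.0, -78.1, 103.0]
```

View pics/w9.png

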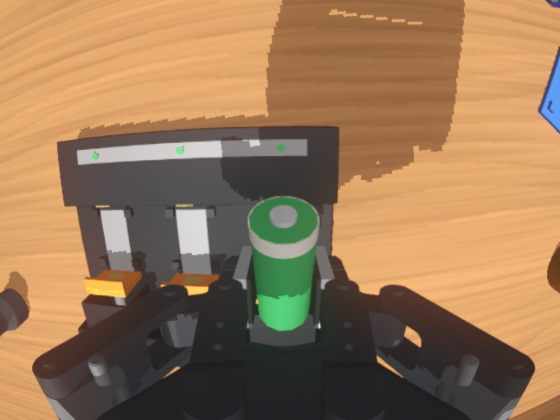

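```bash
python3 -m pendant '[{"delta_pos":[-0.001,-0.0007,0.02],"turn":0,"grip":-1},{"delta_pos":[0,0,0.02],"turn":0,"grip":-1},{"delta_pos":[0,0,0.012],"turn":0,"grip":-1},{"delta_pos":[0,0,0.005],"turn":0,"grip":-1},{"delta_pos":[0,0,0.003],"turn":0,"grip":-1}]'
python3 - <<'E'
from h import *
showc(); im,c=shot("scene"); cv2.imwrite("pics/s2c.png",cv2.resize(im[160:260,200:340],None,fx=5,fy=5,interpolation=cv2.INTER_CUBIC)); showc()
E
```

```text
time_s: 11.3
tool_pos: [0.5225, 0.0069, 0.0235]
tcp_rot: [-0.0, 0.049, 0.999, 0.0]
force: [0.1, -0.8, 0.5]
opening: 0.0241
grip_force: 27.4
t 11.30 tcp [0.5225 0.0069 0.0235] alpha 174.38 F [ 0.1 -0.8  0.5] open 0.0241 grip 27.4
charger X,Y,above floor [ 21.  -64.   11.5]
t 11.35 tcp [0.5225 0.0069 0.0234] alpha 174.39 F [-0.3  0.6 -1.3] open 0.0240 grip 27.4
charger X,Y,above floor [ 21.  -64.   11.4]
```

View pics/s2c.png

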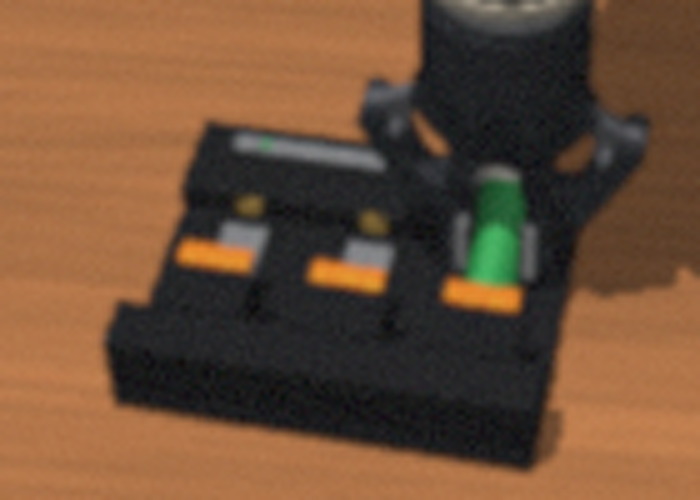

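The scene crop shows the tilted cell in the left bay, its flat end just in front of the left hood at (483,295), fingers clear on both sides. The ten pictures are used up, so from here I check numerically. Now I push toward the slider and feel.

```bash
python3 -m pendant '[{"delta_pos":[-0.002,0,0.0008],"turn":0,"grip":-1},{"delta_pos":[-0.002,0,0],"turn":0,"grip":-1},{"delta_pos":[-0.002,0,0],"turn":0,"grip":-1},{"delta_pos":[-0.001,0,0],"turn":0,"grip":-1},{"delta_pos":[-0.001,0,0],"turn":0,"grip":-1}]'
python3 -c "
from h import *
showc()"
python3 -m pendant '[{"delta_pos":[-0.001,0,0],"turn":0,"grip":-1},{"delta_pos":[-0.001,0,0],"turn":0,"grip":-1},{"delta_pos":[-0.001,0,0],"turn":0,"grip":-1},{"delta_pos":[-0.001,0,0],"turn":0,"grip":-1},{"delta_pos":[0,0,0],"turn":0,"grip":-1}]'
python3 -c "
from h import *
showc()"
```

```text
time_s: 11.85
tool_pos: [0.5306, 0.0061, 0.0231]
tcp_rot: [0.0, 0.049, 0.999, 0.0]
force: [-0.2, -0.4, -0.4]
opening: 0.0241
grip_force: 27.4
t 11.85 tcp [0.5306 0.0061 0.0231] alpha 174.41 F [-0.2 -0.4 -0.4] open 0.0241 grip 27.4
charger X,Y,above floor [ 12.9 -63.9  11.1]
time_s: 12.35
tool_pos: [0.5342, 0.0057, 0.0228]
tcp_rot: [-0.0, 0.049, 0.999, 0.0]
force: [-2.0, 0.2, -0.2]
opening: 0.0245
grip_force: 27.4
t 12.35 tcp [0.5342 0.0057 0.0228] alpha 174.41 F [-2.   0.2 -0.2] open 0.0245 grip 27.4
charger X,Y,above floor [  9.3 -63.9  10.8]
```

```bash
for i in 1; do python3 -m pendant '[{"delta_pos":[-0.001,0,0],"turn":0,"grip":-1},{"delta_pos":[-0.001,0,0],"turn":0,"grip":-1},{"delta_pos":[-0.001,0,0],"turn":0,"grip":-1},{"delta_pos":[0,0,0],"turn":0,"grip":-1},{"delta_pos":[0,0,0],"turn":0,"grip":-1}]' | grep force; done
python3 -c "
from h import *
showc()
im,c=shot('scene'); H,S,V=cv2.split(hsv(im)); m=(H>5)&(H<25)&(S>170)&(V>120); m[:,:200]=0; m[:200]=0;m[235:]=0
for n,l in (('scene',m),):
  for a,ce,l in blobs(m,15):
    if 200<ce[0]<330: print(a,np.round(ce,1),np.round(ch(onz(c,ce,.0445)[0]),1))"
```

```text
force: [-3.2, 0.3, -0.9]
grip_force: 27.4
t 12.85 tcp [0.5373 0.0054 0.0228] alpha 174.41 F [-3.2  0.3 -0.9] open 0.0245 grip 27.4
charger X,Y,above floor [  6.1 -63.9  10.8]
67 [241.9 210.9] [-19.6  66.4  32.5]
65 [268.8 214.9] [-19.5   1.4  32.5]
58 [295.6 219.7] [-21.6 -62.8  32.5]
```

```bash
cat >> h.py <<'E'
def hoods():
    im,c=shot('scene'); H,S,V=cv2.split(hsv(im)); m=(H>5)&(H<25)&(S>170)&(V>120); m[:,:225]=0; m[:203]=0;m[235:]=0;m[:,315:]=0
    for a,ce,l in blobs(m,15): print("hood",a,np.round(ch(onz(c,ce,.0445)[0])[:2],1),end="; ")
    print()
E
python3 -m pendant '[{"delta_pos":[-0.001,0,0],"turn":0,"grip":-1},{"delta_pos":[-0.001,0,0],"turn":0,"grip":-1},{"delta_pos":[-0.001,0,0],"turn":0,"grip":-1},{"delta_pos":[-0.001,0,0],"turn":0,"grip":-1},{"delta_pos":[0,0,0],"turn":0,"grip":-1}]' | grep force
python3 -c "
from h import *
showc();hoods()"
python3 -m pendant '[{"delta_pos":[-0.001,0,0],"turn":0,"grip":-1},{"delta_pos":[-0.001,0,0],"turn":0,"grip":-1},{"delta_pos":[-0.001,0,0],"turn":0,"grip":-1},{"delta_pos":[-0.001,0,0],"turn":0,"grip":-1},{"delta_pos":[0,0,0],"turn":0,"grip":-1}]' | grep force
python3 -c "
from h import *
showc();hoods()"
```

```text
force: [-3.3, -0.1, -1.0]
grip_force: 27.4
t 13.40 tcp [0.5414 0.005  0.0228] alpha 174.41 F [-3.3 -0.1 -1. ] open 0.0240 grip 27.4
charger X,Y,above floor [  2.  -63.9  10.8]
hood 67 [-19.8  66.4]; hood 70 [-19.6   1.6]; hood 34 [-23.4 -62.5]; 
force: [-4.1, 1.2, -0.5]
grip_force: 27.4
t 13.95 tcp [0.5454 0.0046 0.0228] alpha 174.41 F [-4.1  1.2 -0.5] open 0.0244 grip 27.4
charger X,Y,above floor [ -2.  -63.9  10.8]
hood 69 [-19.6  66.5]; hood 67 [-19.5   1.4];
```

The left slider gives: about 4 N at 10–12 mm of travel, so it is free. I'll go a little further, then lower.

```bash
python3 -m pendant '[{"delta_pos":[-0.001,0,0],"turn":0,"grip":-1},{"delta_pos":[-0.001,0,0],"turn":0,"grip":-1},{"delta_pos":[-0.0005,0,0.001],"turn":0,"grip":-1},{"delta_pos":[0,0,0.001],"turn":0,"grip":-1},{"delta_pos":[0,0,0.001],"turn":0,"grip":-1}]' | grep force
python3 -c "
from h import *
showc()"
python3 -m pendant '[{"delta_pos":[0,0,0.001],"turn":0,"grip":-1},{"delta_pos":[0,0,0.001],"turn":0,"grip":-1},{"delta_pos":[0,0,0.001],"turn":0,"grip":-1},{"delta_pos":[0,0,0],"turn":0,"grip":-1},{"delta_pos":[0,0,0],"turn":0,"grip":-1}]' | grep force
python3 -c "
from h import *
showc();im,c=save('w10'); print(np.round(cellpix(im,(283,270)),1).tolist(),tilt(im,c))"
```

```text
force: [-7.8, 0.4, 11.6]
grip_force: 28.4
t 14.50 tcp [0.548  0.0043 0.0202] alpha 174.41 F [-7.8  0.4 11.6] open 0.0244 grip 28.4
charger X,Y,above floor [ -4.6 -63.9   8.2]
force: [-8.1, 1.2, 14.1]
grip_force: 28.9
t 15.00 tcp [0.5478 0.0044 0.0178] alpha 174.41 F [-8.1  1.2 14.1] open 0.0242 grip 28.9
charger X,Y,above floor [ -4.4 -63.9   5.8]
[[283.4, 327.5], [283.0, 252.5], [283.0, 235.5], [283.2, 285.6]] (array([17.3, 38.5, 31.2]), array([-0.,  0.,  0.]))
```

```bash
cat >> h.py <<'E'
def tilt3(im,c,fl):
    """held cell with its flat end's low edge on the floor, fl mm below the TCP"""
    P=np.array(cellpix(im,(283,270))[:3])[:,1]+[4.2,4.8,2.6]; s=np.array([-32.5,22,30.5]); m=alpha()[1]; o=read_state()["tool_pos"]
    def f(v):
        x,h,t=v[0],v[1],np.radians(v[2]); X=x+s*np.cos(t)-13*np.sin(t); U=h+s*np.sin(t)+13*np.cos(t)
        e=proj(c,o+np.c_[X,0*X,-U]/1e3@m.T)[:,1]-P
        return np.r_[e[1:],e[0]*.3,(h-32.5*np.sin(t)-13*np.cos(t)+fl)*2]
    r=least_squares(f,[4,15,20]); x,h,t=r.x; t=np.radians(t)
    print("x,h,tilt",np.round(r.x,1),np.round(r.fun,1),"flat top edge x %.1f, plus low corner x %.1f, above floor %.1f"%(x-32.5*np.cos(t)-13*np.sin(t),x+30.5*np.cos(t)+13*np.sin(t),fl+h+30.5*np.sin(t)-13*np.cos(t)))
E
python3 - <<'E'
from h import *
im,c=load("w8"); print(np.round(cellpix(im,(283,270))[:3],1).tolist())
im,c=load("w10"); tilt3(im,c,5.8)
E
python3 -m pendant '[{"delta_pos":[0,0,0.001],"turn":0,"grip":-1},{"delta_pos":[0,0,0.001],"turn":0,"grip":-1},{"delta_pos":[0,0,0],"turn":0,"grip":-1},{"delta_pos":[0,0,0],"turn":0,"grip":-1},{"delta_pos":[0,0,0],"turn":0,"grip":-1}]' | grep force
python3 - <<'E'
from h import *
showc(); im,c=save("w11"); print(np.round(cellpix(im,(283,270))[:3],1).tolist()); tilt3(im,c,ch(read_state()["tool_pos"])[2])
E
```

```text
[[284.3, 328.6], [282.6, 260.4], [282.2, 245.4]]
x,h,tilt [ 5.8 19.4 24.1] [-0.9  0.8  0.4  0. ] flat top edge x -29.2, plus low corner x 39.0, above floor 25.8
force: [-9.4, 1.2, 18.3]
grip_force: 31.1
t 15.55 tcp [0.5478 0.0044 0.016 ] alpha 174.41 F [-9.4  1.2 18.3] open 0.0242 grip 31.1
charger X,Y,above floor [ -4.4 -63.9   4. ]
[[283.3, 328.5], [283.1, 248.5], [283.1, 230.5]]
x,h,tilt [ 7.  20.4 22.4] [-0.9  0.8  0.3  0. ] flat top edge x -28.0, plus low corner x 40.1, above floor 24.0
```

The cell slid up the pads, so pushing lower won't help. I'll open slightly so it rests on the deck edge with its nose still under the hood, then re-grip it higher and nearer the plus end.

```bash
python3 -m pendant '[{"delta_pos":[0,0,0],"turn":0,"grip":-0.2},{"delta_pos":[0,0,0],"turn":0,"grip":-0.1},{"delta_pos":[0,0,0],"turn":0,"grip":-0.1},{"delta_pos":[0,0,-0.008],"turn":0,"grip":-0.1},{"delta_pos":[0,0,-0.010],"turn":0,"grip":-0.1}]' | grep -E "force|open"
python3 - <<'E'
from h import *
showc(); im,c=save("w12"); P=cellpix(im,(283,270)); print(np.round(P,1).tolist())
for z in (.04,.05,.06): print(z,[np.round(ch(p)[:2],1).tolist() for p in onz(c,np.array(P[:3]),z)])
hoods()
E
```

```text
force: [-0.2, 0.4, 0.2]
opening: 0.0386
grip_force: 0.0
t 16.10 tcp [0.5479 0.0044 0.0332] alpha 174.41 F [-0.2  0.4  0.2] open 0.0386 grip 0.0
charger X,Y,above floor [ -4.5 -63.9  21.2]
[[282.9, 280.5], [283.0, 182.5], [283.0, 164.5], [283.0, 226.4]]
0.04 [[-11.1, -63.9], [35.4, -64.1], [43.1, -64.2]]
0.05 [[-5.8, -63.9], [37.3, -64.1], [44.5, -64.2]]
0.06 [[-0.5, -64.0], [39.2, -64.2], [45.8, -64.2]]
hood 69 [-19.6  66.5]; hood 69 [-19.5   1.5]; hood 73 [-19.1 -62.8];
```

```bash
python3 -m pendant '[{"delta_pos":[0.011,0,0],"turn":0,"grip":-0.1},{"delta_pos":[0.011,0,0],"turn":0,"grip":-0.1},{"delta_pos":[0.0105,0,0.001],"turn":0,"grip":-0.1},{"delta_pos":[0,0,0],"turn":0,"grip":-1},{"delta_pos":[0,0,0],"turn":0,"grip":-1}]' 30| grep -E "force|open"
python3 -m pendant '[{"delta_pos":[0,0,0],"turn":0,"grip":-1},{"delta_pos":[0,0,0],"turn":0,"grip":-1},{"delta_pos":[0,0,0],"turn":0,"grip":-1},{"delta_pos":[0,0,-0.001],"turn":0,"grip":-1},{"delta_pos":[-0.003,0,0],"turn":0,"grip":-1}]' | grep -E "force|open"
python3 - <<'E'
from h import *
showc(); im,c=save("w13"); print(np.round(cellpix(im,(283,270))[:3],1).tolist())
E
```

```text
force: [-0.1, -0.2, 0.2]
opening: 0.0241
grip_force: 30.4
force: [-0.5, -0.6, -1.0]
opening: 0.024
grip_force: 30.4
t 17.20 tcp [0.5184 0.0073 0.033 ] alpha 174.41 F [-0.5 -0.6 -1. ] open 0.0240 grip 30.4
charger X,Y,above floor [ 25.1 -64.   21. ]
[[283.3, 335.5], [283.1, 267.5], [283.0, 253.5]]
```

```bash
python3 -m pendant '[{"delta_pos":[-0.003,0,0],"turn":0,"grip":-1},{"delta_pos":[-0.003,0,0],"turn":0,"grip":-1},{"delta_pos":[-0.002,0,0],"turn":0,"grip":-1},{"delta_pos":[-0.001,0,0],"turn":0,"grip":-1},{"delta_pos":[-0.001,0,0],"turn":0,"grip":-1}]' | grep -E "force|pos"
python3 -m pendant '[{"delta_pos":[-0.001,0,0],"turn":0,"grip":-1},{"delta_pos":[-0.001,0,0],"turn":0,"grip":-1},{"delta_pos":[-0.001,0,0],"turn":0,"grip":-1},{"delta_pos":[-0.001,0,0],"turn":0,"grip":-1},{"delta_pos":[-0.001,0,0],"turn":0,"grip":-1}]' | grep -E "force|pos"
python3 - <<'E'
from h import *
showc(); hoods()
E
python3 -m pendant '[{"delta_pos":[-0.001,0,0],"turn":0,"grip":-1},{"delta_pos":[-0.001,0,0],"turn":0,"grip":-1},{"delta_pos":[-0.001,0,0],"turn":0,"grip":-1},{"delta_pos":[-0.001,0,0],"turn":0,"grip":-1},{"delta_pos":[0,0,0],"turn":0,"grip":-1}]' | grep -E "force|pos"
python3 - <<'E'
from h import *
showc(); im,c=save("w14"); print(np.round(cellpix(im,(283,270))[:3],1).tolist()); hoods()
E
```

```text
tool_pos: [0.5282, 0.0063, 0.0328]
force: [-3.7, 0.6, -0.0]
grip_force: 30.5
tool_pos: [0.5333, 0.0058, 0.0328]
force: [-4.3, 1.3, -1.0]
grip_force: 30.5
t 18.25 tcp [0.5333 0.0058 0.0328] alpha 174.41 F [-4.3  1.3 -1. ] open 0.0242 grip 30.5
charger X,Y,above floor [ 10.1 -64.   20.8]
hood 67 [-19.6  66.4]; hood 69 [-19.5   1.5]; 
tool_pos: [0.5374, 0.0054, 0.0328]
force: [-5.4, -0.0, 0.1]
grip_force: 30.5
t 18.80 tcp [0.5374 0.0054 0.0328] alpha 174.41 F [-5.4 -0.   0.1] open 0.0239 grip 30.5
charger X,Y,above floor [  6.1 -64.   20.8]
[[283.1, 331.5], [283.1, 267.5], [283.1, 252.5]]
hood 70 [-19.5  66.5]; hood 68 [-19.5   1.3];
```

```bash
python3 -m pendant '[{"delta_pos":[0,0,0.001],"turn":0,"grip":-1},{"delta_pos":[0,0,0.001],"turn":0,"grip":-1},{"delta_pos":[0,0,0.001],"turn":0,"grip":-1},{"delta_pos":[0,0,0.001],"turn":0,"grip":-1},{"delta_pos":[0,0,0],"turn":0,"grip":-1}]' | grep -E "force|pos"
python3 -m pendant '[{"delta_pos":[0,0,0.001],"turn":0,"grip":-1},{"delta_pos":[0,0,0.001],"turn":0,"grip":-1},{"delta_pos":[0,0,0.001],"turn":0,"grip":-1},{"delta_pos":[0,0,0.001],"turn":0,"grip":-1},{"delta_pos":[0,0,0],"turn":0,"grip":-1}]' | grep -E "force|pos"
python3 - <<'E'
from h import *
showc(); im,c=save("w15"); print(np.round(cellpix(im,(283,270))[:3],1).tolist());tilt3(im,c,ch(read_state()["tool_pos"])[2])
E
```

```text
tool_pos: [0.5371, 0.0054, 0.0293]
force: [-9.0, 1.0, 9.3]
grip_force: 31.5
tool_pos: [0.5371, 0.0055, 0.0254]
force: [-9.3, 1.6, 9.0]
grip_force: 31.9
t 19.90 tcp [0.5371 0.0055 0.0254] alpha 174.41 F [-9.3  1.6  9. ] open 0.0240 grip 31.9
charger X,Y,above floor [  6.3 -63.9  13.4]
[[283.0, 337.5], [283.0, 258.5], [283.0, 242.5]]
x,h,tilt [-5.2  8.3 16.5] [-0.6  0.6  0.2  0. ] flat top edge x -40.1, plus low corner x 27.7, above floor 17.9
```

```bash
python3 -m pendant '[{"delta_pos":[0,0,0.001],"turn":0,"grip":-1},{"delta_pos":[0,0,0.001],"turn":0,"grip":-1},{"delta_pos":[0,0,0.001],"turn":0,"grip":-1},{"delta_pos":[0,0,0.001],"turn":0,"grip":-1},{"delta_pos":[0,0,0],"turn":0,"grip":-1}]' | grep -E "force|pos"
python3 - <<'E'
from h import *
showc(); im,c=save("w16"); print(np.round(cellpix(im,(283,270))[:3],1).tolist());tilt3(im,c,ch(read_state()["tool_pos"])[2])
E
python3 -m pendant '[{"delta_pos":[0,0,0.001],"turn":0,"grip":-1},{"delta_pos":[0,0,0.001],"turn":0,"grip":-1},{"delta_pos":[0,0,0.001],"turn":0,"grip":-1},{"delta_pos":[0,0,0],"turn":0,"grip":-1},{"delta_pos":[0,0,0],"turn":0,"grip":-1}]' | grep -E "force|pos"
python3 - <<'E'
from h import *
showc(); im,c=save("w17"); print(np.round(cellpix(im,(283,270))[:3],1).tolist());tilt3(im,c,ch(read_state()["tool_pos"])[2])
E
```

```text
tool_pos: [0.5373, 0.0054, 0.0213]
force: [-7.6, 0.2, 8.2]
grip_force: 32.3
t 20.45 tcp [0.5373 0.0054 0.0213] alpha 174.40 F [-7.6  0.2  8.2] open 0.0239 grip 32.3
charger X,Y,above floor [  6.1 -63.9   9.3]
[[283.1, 339.5], [283.1, 251.5], [283.0, 234.5]]
x,h,tilt [-3.  10.6 13. ] [-0.4  0.3  0.1  0. ] flat top edge x -37.6, plus low corner x 29.7, above floor 14.2
tool_pos: [0.5373, 0.0054, 0.0183]
force: [-7.9, 0.8, 7.3]
grip_force: 32.7
t 21.00 tcp [0.5373 0.0054 0.0183] alpha 174.41 F [-7.9  0.8  7.3] open 0.0238 grip 32.7
charger X,Y,above floor [  6.2 -63.9   6.3]
[[283.0, 340.5], [283.1, 246.5], [283.1, 228.5]]
x,h,tilt [-1.2 12.4 10.6] [-0.4  0.3  0.1  0. ] flat top edge x -35.5, plus low corner x 31.2, above floor 11.6
```

```bash
python3 -m pendant '[{"delta_pos":[0,0,0.001],"turn":0,"grip":-1},{"delta_pos":[0,0,0.001],"turn":0,"grip":-1},{"delta_pos":[0,0,0.001],"turn":0,"grip":-1},{"delta_pos":[0,0,0.001],"turn":0,"grip":-1},{"delta_pos":[0,0,0],"turn":0,"grip":-1}]' | grep -E "force|pos"
python3 - <<'E'
from h import *
showc(); im,c=save("w18"); print(np.round(cellpix(im,(283,270))[:3],1).tolist());tilt3(im,c,ch(read_state()["tool_pos"])[2])
E
```

```text
tool_pos: [0.5374, 0.0055, 0.0151]
force: [-10.6, 2.7, 18.3]
grip_force: 34.5
t 21.55 tcp [0.5374 0.0055 0.0151] alpha 174.42 F [-10.6   2.7  18.3] open 0.0239 grip 34.5
charger X,Y,above floor [  6.  -64.    3.1]
[[282.7, 342.5], [283.3, 241.5], [283.5, 222.5]]
x,h,tilt [ 0.1 13.9  7.3] [-0.4  0.4  0.   0. ] flat top edge x -33.8, plus low corner x 32.0, above floor 8.0
```

```bash
python3 -m pendant '[{"delta_pos":[0,0,0],"turn":0,"grip":-0.25},{"delta_pos":[0,0,0],"turn":0,"grip":-0.15},{"delta_pos":[0,0,-0.01],"turn":0,"grip":-0.1},{"delta_pos":[0,0,-0.045],"turn":0,"grip":-0.1},{"delta_pos":[0,0,-0.03],"turn":0,"grip":-0.1}]' | grep -E "force|pos"
python3 - <<'E'
from h import *
showc(); im,c=save("w19"); P=np.array(cellpix(im,(283,230))[:3]); print(np.round(P,1).tolist())
for z in (.036,.038,.042): print(z,[np.round(ch(p)[:2],1).tolist() for p in onz(c,P,z)])
hoods()
E
```

```text
tool_pos: [0.538, 0.0053, 0.1011]
force: [-0.0, 0.4, 0.6]
grip_force: 0.0
t 22.10 tcp [0.538  0.0053 0.1011] alpha 174.40 F [-0.   0.4  0.6] open 0.0380 grip 0.0
charger X,Y,above floor [  5.5 -63.9  89.1]
[[282.7, 260.5], [283.2, 191.5], [283.2, 178.5]]
0.036 [[-23.5, -63.6], [25.8, -64.1], [34.4, -64.2]]
0.038 [[-22.6, -63.6], [26.2, -64.1], [34.7, -64.2]]
0.042 [[-20.8, -63.6], [27.1, -64.1], [35.5, -64.2]]
hood 68 [-19.5  66.7]; hood 67 [-19.5   1.9]; hood 40 [-23.1 -64. ];
```

```bash
python3 -m pendant '[{"delta_pos":[0.017,0,0.015],"turn":0,"grip":-1},{"delta_pos":[0,0,0.02],"turn":0,"grip":-1},{"delta_pos":[0,0,0.016],"turn":0,"grip":-1},{"delta_pos":[0,0,0.006],"turn":0,"grip":-1},{"delta_pos":[0,0,0],"turn":0,"grip":-1}]' | grep -E "force|pos|open"
python3 -m pendant '[{"delta_pos":[0,0,0.002],"turn":0,"grip":-1},{"delta_pos":[0,0,0.001],"turn":0,"grip":-1},{"delta_pos":[0,0,0.001],"turn":0,"grip":-1},{"delta_pos":[0,0,0.001],"turn":0,"grip":-1},{"delta_pos":[0,0,0],"turn":0,"grip":-1}]' | grep -E "force|pos"
python3 -c "
from h import *
showc()"
```

```text
tool_pos: [0.5203, 0.0071, 0.0412]
force: [0.2, -0.1, 0.5]
opening: -0.0001
grip_force: 0.0
tool_pos: [0.5207, 0.0071, 0.0372]
force: [-0.9, -0.4, 2.4]
grip_force: 1.4
t 23.20 tcp [0.5207 0.0071 0.0372] alpha 174.41 F [-0.9 -0.4  2.4] open 0.0001 grip 1.4
charger X,Y,above floor [ 22.9 -64.   25.2]
```

```bash
python3 -m pendant '[{"delta_pos":[0,0,0.001],"turn":0,"grip":-1},{"delta_pos":[0,0,0.001],"turn":0,"grip":-1},{"delta_pos":[0,0,0],"turn":0,"grip":-1},{"delta_pos":[0,0,-0.01],"turn":0,"grip":-1},{"delta_pos":[0,0,0],"turn":0,"grip":-1}]' | grep -E "force|pos"
python3 -m pendant '[{"delta_pos":[0,0,-0.03],"turn":0,"grip":-1},{"delta_pos":[0,0,-0.045],"turn":0,"grip":-1},{"delta_pos":[0,0,0],"turn":0,"grip":-1},{"delta_pos":[0,0,0],"turn":0,"grip":-0.1},{"delta_pos":[0,0,0],"turn":0,"grip":0}]' | grep -E "force|pos"
python3 - <<'E'
from h import *
showc(); im,c=save("w20"); P=np.array(cellpix(im,(283,230))[:3]); print(np.round(P,1).tolist())
im0,c0=load("w19"); P0=np.array(cellpix(im0,(283,230))[:3])
print([np.round(ch(p)[:2],1).tolist() for p in onz(c,P,.038)]); print("heights",[np.round(ch(p[:3]),1).tolist() for p in tri(c0,P0,c,P)])
E
```

```text
tool_pos: [0.521, 0.007, 0.0459]
force: [0.5, 0.5, -1.1]
grip_force: 0.0
tool_pos: [0.52, 0.0071, 0.119]
force: [-0.0, 0.5, -0.6]
grip_force: 0.0
t 24.20 tcp [0.52   0.0071 0.119 ] alpha 174.41 F [-0.   0.5 -0.6] open 0.0287 grip 0.0
charger X,Y,above floor [ 23.5 -64.  107. ]
[[282.9, 272.5], [282.7, 211.5], [282.7, 199.5]]
[[-22.6, -63.7], [25.9, -63.8], [34.7, -63.8]]
heights [[-22.7, -63.7, 25.7], [27.3, -63.9, 31.2], [34.9, -64.0, 26.8]]
```

Cell a is seated: level, with both ends about 26 mm above the floor, and the nub end at the contact. Next is cell b.

```bash
python3 -m pendant '[{"delta_pos":[0.0033,-0.0451,0],"turn":0,"grip":0},{"delta_pos":[0.0033,-0.0451,0],"turn":0,"grip":0},{"delta_pos":[0.0033,-0.0451,0],"turn":0,"grip":0},{"delta_pos":[0.0033,-0.0451,0],"turn":0,"grip":0},{"delta_pos":[0.0033,-0.0451,0],"turn":0,"grip":0}]' | grep -E "pos"
python3 -m pendant '[{"delta_pos":[0.0033,-0.0451,0],"turn":0,"grip":0},{"delta_pos":[0.0033,-0.0451,0],"turn":0,"grip":0},{"delta_pos":[0,0,0],"turn":0,"grip":0},{"delta_pos":[0,0,0],"turn":0,"grip":0},{"delta_pos":[0,0,0],"turn":0,"grip":0}]' | grep -E "pos"
python3 - <<'E'
from h import *
im,c=save("w21"); show(); P=np.array(cellpix(im)[:3]); print(np.round(P,1).tolist())
q=onz(c,P,.032); print(np.round(q,4).tolist(),"len",np.linalg.norm(q[2]-q[0]))
im0,c0=load("w4"); P0=np.array(cellpix(im0,(155,215))[:3]); print(np.round(tri(c0,P0,c,P),4).tolist())
u=(q[2]-q[0])/np.linalg.norm(q[2]-q[0]); print("dir",np.degrees(np.arctan2(u[1],u[0])))
s=read_state(); a,m=alpha(); g=q[0]+u*.0255; g[2]=.010; print("grip at",g,"tool delta",np.round((g-s["tool_pos"])@m,4))
E
```

```text
tool_pos: [0.4812, -0.2173, 0.1186]
tool_pos: [0.4665, -0.3039, 0.1191]
t 25.30 tcp [ 0.4668 -0.3036  0.1193] alpha 174.48 F [-0.2  0.1 -0.1] open 0.0424 grip 0.0
[[284.5, 246.4], [278.0, 175.8], [277.1, 165.3]]
[[0.4934, -0.3053, 0.032], [0.4391, -0.3046, 0.032], [0.4315, -0.3046, 0.032]] len 0.06187845800385019
[[0.4957, -0.3055, 0.0255, 0.0006], [0.4404, -0.3049, 0.0252, 0.0003], [0.4303, -0.3046, 0.0266, 0.004]]
dir 179.33344284619415
grip at [ 0.46791742 -0.30497494  0.01      ] tool delta [-0.0014 -0.0013  0.1093]
```

```bash
python3 -m pendant '[{"delta_pos":[0,0,0.02],"turn":-4.8,"grip":0},{"delta_pos":[-0.0011,-0.0014,0.03],"turn":0,"grip":0},{"delta_pos":[0,0,0.03],"turn":0,"grip":0},{"delta_pos":[0,0,0.0293],"turn":0,"grip":0},{"delta_pos":[0,0,0],"turn":0,"grip":0}]' 20| grep -E "pos|force"
python3 -m pendant '[{"delta_pos":[0,0,0],"turn":0,"grip":-1},{"delta_pos":[0,0,0],"turn":0,"grip":-1},{"delta_pos":[0,0,0],"turn":0,"grip":-1},{"delta_pos":[0,0,0],"turn":0,"grip":-1},{"delta_pos":[0,0,0],"turn":0,"grip":-1}]' 20| grep -E "pos|force|open"
python3 -m pendant '[{"delta_pos":[0,0,-0.02],"turn":0,"grip":-1},{"delta_pos":[0,0,-0.03],"turn":0,"grip":-1},{"delta_pos":[0,0,-0.03],"turn":0,"grip":-1},{"delta_pos":[0,0,0],"turn":0,"grip":-1},{"delta_pos":[0,0,0],"turn":4.8,"grip":-1}]'| grep -E "pos|force|open"
python3 - <<'E'
from h import *
showc(); im,c=save("w22"); print(np.round(cellpix(im,(283,270))[:3],1).tolist())
s=read_state(); a,m=alpha(); X,Y=20,64; p=O+EX*(X-72)/1e3+EY*Y/1e3; d=np.r_[p,.095]-s["tool_pos"]; print(p,"tool delta",np.round(d@m,4),"turn",a-174.58)
E
```

```text
tool_pos: [0.4669, -0.3041, 0.0077]
force: [-0.3, 0.1, 0.8]
grip_force: 0.0
tool_pos: [0.4682, -0.3065, 0.0114]
force: [0.2, 1.3, 5.5]
opening: 0.0243
grip_force: 22.1
tool_pos: [0.4679, -0.3065, 0.0913]
force: [-0.2, 0.3, -2.9]
opening: 0.0242
grip_force: 21.7
t 26.80 tcp [ 0.4679 -0.3065  0.0913] alpha 174.37 F [-0.2  0.3 -2.9] open 0.0242 grip 21.7
charger X,Y,above floor [ 45.7 253.1  79.3]
[[283.2, 329.5], [283.2, 215.5], [283.2, 196.5]]
[ 0.511418 -0.120626] tool delta [-0.024   0.1892 -0.0044] turn -0.6209345594930653
```

```bash
python3 -m pendant '[{"delta_pos":[-0.0048,0.0378,0],"turn":0,"grip":-1},{"delta_pos":[-0.0048,0.0378,0],"turn":0,"grip":-1},{"delta_pos":[-0.0048,0.0378,0],"turn":0,"grip":-1},{"delta_pos":[-0.0048,0.0378,0],"turn":0,"grip":-1},{"delta_pos":[-0.0048,0.0378,0],"turn":-0.3,"grip":-1}]'| grep -E "pos|force"
python3 -m pendant '[{"delta_pos":[0,0,0],"turn":0,"grip":-1},{"delta_pos":[0,0,0.02],"turn":0,"grip":-1},{"delta_pos":[0,0,0.02],"turn":0,"grip":-1},{"delta_pos":[0,0,0.01],"turn":0,"grip":-1},{"delta_pos":[0,0,0],"turn":0,"grip":-1}]'| grep -E "pos|force"
python3 - <<'E'
from h import *
showc(); im,c=save("w23")
H,S,V=cv2.split(hsv(im)); m=(S>90)&(H>40)&(H<90)&(V>50); m[190:]=0
print([(np.round(ce,1).tolist(),np.round(ch(onz(c,ce,.0275)[0])[:2],1).tolist()) for a,ce,l in blobs(m,3) if a<60])
E
```

```text
tool_pos: [0.51, -0.119, 0.0899]
force: [0.2, -0.6, -0.2]
grip_force: 21.6
tool_pos: [0.5094, -0.1207, 0.0392]
force: [0.1, -0.8, -0.2]
grip_force: 21.6
t 27.85 tcp [ 0.5094 -0.1207  0.0392] alpha 174.71 F [ 0.1 -0.8 -0.2] open 0.0241 grip 21.6
charger X,Y,above floor [22.  64.3 27.2]
[([508.4, 163.9], [71.9, -64.0]), ([301.5, 187.5], [56.0, 55.3]), ([264.5, 187.9], [55.8, 73.3])]
```

```bash
python3 -m pendant '[{"delta_pos":[-0.002,0,0.004],"turn":0,"grip":-1},{"delta_pos":[0,0,0.003],"turn":0,"grip":-1},{"delta_pos":[0,0,0.002],"turn":0,"grip":-1},{"delta_pos":[0,0,0.002],"turn":0,"grip":-1},{"delta_pos":[0,0,0.002],"turn":0,"grip":-1}]'| grep -E "pos|force"
python3 - <<'E'
from h import *
showc(); im,c=save("w24"); print(np.round(cellpix(im,(283,270))[:3],1).tolist()); q=ch(read_state()["tool_pos"]); print(tilt2(im,c,36-q[0],15-q[2]))
E
python3 -m pendant '[{"delta_pos":[0,0,0.001],"turn":0,"grip":-1},{"delta_pos":[0,0,0.001],"turn":0,"grip":-1},{"delta_pos":[0,0,0.001],"turn":0,"grip":-1},{"delta_pos":[0,0,0],"turn":0,"grip":-1},{"delta_pos":[0,0,0],"turn":0,"grip":-1}]'| grep -E "pos|force"
python3 - <<'E'
from h import *
showc(); im,c=save("w25"); print(np.round(cellpix(im,(283,270))[:3],1).tolist()); q=ch(read_state()["tool_pos"]); print(tilt2(im,c,36-q[0],15-q[2])); tilt3(im,c,q[2])
E
```

```text
tool_pos: [0.5137, -0.1212, 0.0287]
force: [4.5, -1.3, 10.0]
grip_force: 23.2
t 28.40 tcp [ 0.5137 -0.1212  0.0287] alpha 174.71 F [ 4.5 -1.3 10. ] open 0.0240 grip 23.2
charger X,Y,above floor [17.7 64.4 16.7]
[[282.9, 328.5], [284.0, 222.5], [284.2, 203.5]]
(array([ 5.8, 10.2,  6.2]), array([-0.2,  0.2,  0. ,  0. ]), 'g 5.8')
tool_pos: [0.5142, -0.1213, 0.026]
force: [4.7, 0.6, 8.8]
grip_force: 23.8
t 28.95 tcp [ 0.5142 -0.1213  0.026 ] alpha 174.71 F [4.7 0.6 8.8] open 0.0241 grip 23.8
charger X,Y,above floor [17.2 64.4 14. ]
[[283.0, 329.5], [283.9, 230.5], [284.1, 211.5]]
(array([ 4.9, 11.7, 10.4]), array([-0.5,  0.4,  0.2,  0. ]), 'g 5.0')
x,h,tilt [-0.6  1.9  5. ] [-1.   1.  -0.   0.1] flat top edge x -34.1, plus low corner x 31.0, above floor 5.6
```

```bash
python3 -m pendant '[{"delta_pos":[0.003,0,0],"turn":0,"grip":-1},{"delta_pos":[0.002,0,0.001],"turn":0,"grip":-1},{"delta_pos":[0,0,0.001],"turn":0,"grip":-1},{"delta_pos":[0,0,0.001],"turn":0,"grip":-1},{"delta_pos":[0,0,0.001],"turn":0,"grip":-1}]'| grep -E "pos|force"
python3 - <<'E'
from h import *
showc(); im,c=save("w26"); print(np.round(cellpix(im,(283,270))[:3],1).tolist()); q=ch(read_state()["tool_pos"]); print(tilt2(im,c,36-q[0],15-q[2]))
E
python3 -m pendant '[{"delta_pos":[0,0,0.001],"turn":0,"grip":-1},{"delta_pos":[0,0,0.001],"turn":0,"grip":-1},{"delta_pos":[0,0,0.001],"turn":0,"grip":-1},{"delta_pos":[0,0,0],"turn":0,"grip":-1},{"delta_pos":[0,0,0],"turn":0,"grip":-1}]'| grep -E "pos|force"
python3 - <<'E'
from h import *
showc(); im,c=save("w27"); print(np.round(cellpix(im,(283,270))[:3],1).tolist()); q=ch(read_state()["tool_pos"]); print(tilt2(im,c,36-q[0],15-q[2])); tilt3(im,c,q[2])
E
```

```text
tool_pos: [0.5103, -0.1214, 0.0226]
force: [7.9, -1.8, 15.7]
grip_force: 26.2
t 29.50 tcp [ 0.5103 -0.1214  0.0226] alpha 174.71 F [ 7.9 -1.8 15.7] open 0.0242 grip 26.2
charger X,Y,above floor [21.  64.9 10.6]
[[282.9, 333.5], [283.8, 243.5], [284.0, 225.5]]
(array([ 2.9, 14.8, 15.1]), array([-0.5,  0.4,  0.2,  0. ]), 'g 3.0')
tool_pos: [0.5102, -0.1214, 0.0196]
force: [6.8, -0.8, 15.6]
grip_force: 27.6
t 30.05 tcp [ 0.5102 -0.1214  0.0196] alpha 174.71 F [ 6.8 -0.8 15.6] open 0.0242 grip 27.6
charger X,Y,above floor [21.2 64.8  7.6]
[[282.8, 334.5], [283.7, 253.5], [283.9, 236.5]]
(array([ 2. , 16.7, 19.5]), array([-0.6,  0.5,  0.3,  0. ]), 'g 2.1')
x,h,tilt [ 1.2 15.3 19. ] [-0.6  0.6  0.2  0. ] flat top edge x -33.8, plus low corner x 34.2, above floor 20.5
```

```bash
python3 -m pendant '[{"delta_pos":[0,0,0],"turn":0,"grip":-0.1},{"delta_pos":[0,0,0],"turn":0,"grip":-0.1},{"delta_pos":[0,0,-0.008],"turn":0,"grip":-0.1},{"delta_pos":[0.003,0.0004,-0.005],"turn":0,"grip":-0.1},{"delta_pos":[0.004,0.0004,0],"turn":0,"grip":-0.1}]'| grep -E "pos|force|open"
python3 - <<'E'
from h import *
showc(); im,c=save("w28"); P=np.array(cellpix(im,(283,240))[:3]); print(np.round(P,1).tolist(),[np.round(ch(onz(c,p,z)[0])[:2],1).tolist() for p,z in zip(P,(.037,.052,.055))])
E
python3 -m pendant '[{"delta_pos":[0,0,0],"turn":0,"grip":-1},{"delta_pos":[0,0,0],"turn":0,"grip":-1},{"delta_pos":[0,0,0],"turn":0,"grip":-1},{"delta_pos":[0,0,-0.001],"turn":0,"grip":-1},{"delta_pos":[-0.003,0,0],"turn":0,"grip":-1}]' 30| grep -E "pos|force|open"
python3 -m pendant '[{"delta_pos":[-0.002,0,0],"turn":0,"grip":-1},{"delta_pos":[-0.001,0,0],"turn":0,"grip":-1},{"delta_pos":[-0.001,0,0],"turn":0,"grip":-1},{"delta_pos":[-0.001,0,0],"turn":0,"grip":-1},{"delta_pos":[0,0,0],"turn":0,"grip":-1}]' | grep -E "pos|force|open"
python3 -c "
from h import *
showc();hoods()"
```

```text
tool_pos: [0.5003, -0.1188, 0.0313]
force: [-0.7, 0.1, -0.0]
opening: 0.0385
grip_force: 0.0
t 30.60 tcp [ 0.5003 -0.1188  0.0313] alpha 174.71 F [-0.7  0.1 -0. ] open 0.0385 grip 0.0
charger X,Y,above floor [31.3 63.2 19.3]
[[250.4, 234.5], [308.6, 233.6], [311.6, 233.5]] [[47.3, 77.8], [53.2, 53.0], [54.3, 52.0]]
tool_pos: [0.5031, -0.119, 0.0315]
force: [0.0, -0.5, -1.3]
opening: 0.0243
grip_force: 30.3
tool_pos: [0.5083, -0.1195, 0.0316]
force: [-0.6, -0.4, -0.0]
opening: 0.0239
grip_force: 30.3
t 31.65 tcp [ 0.5083 -0.1195  0.0316] alpha 174.71 F [-0.6 -0.4 -0. ] open 0.0239 grip 30.3
charger X,Y,above floor [23.2 63.2 19.6]
hood 72 [-19.5  65.4]; hood 69 [-19.7   1.8]; hood 41 [-23.1 -63.5];
```

```bash
python3 -m pendant '[{"delta_pos":[-0.001,0.0002,0],"turn":0,"grip":-1},{"delta_pos":[-0.001,-0.0005,0],"turn":0,"grip":-1},{"delta_pos":[-0.001,0,0],"turn":0,"grip":-1},{"delta_pos":[0,0,0],"turn":0,"grip":-1},{"delta_pos":[0,0,0],"turn":0,"grip":-1}]' | grep -E "pos|force|open"
python3 -c "
from h import *
showc();hoods()"
```

```text
tool_pos: [0.511, -0.12, 0.0315]
force: [-1.8, 0.6, -1.3]
opening: 0.0238
grip_force: 30.2
t 32.20 tcp [ 0.511  -0.12    0.0315] alpha 174.71 F [-1.8  0.6 -1.3] open 0.0238 grip 30.2
charger X,Y,above floor [20.5 63.5 19.5]
hood 69 [-20.3  65.2]; hood 70 [-19.6   1.9]; hood 42 [-23.3 -63.8];
```

```bash
python3 -m pendant '[{"delta_pos":[-0.001,0,0],"turn":0,"grip":-1},{"delta_pos":[-0.001,0,0],"turn":0,"grip":-1},{"delta_pos":[-0.001,0,0],"turn":0,"grip":-1},{"delta_pos":[0,0,0],"turn":0,"grip":-1},{"delta_pos":[0,0,0],"turn":0,"grip":-1}]' | grep -E "pos|force|open"
python3 -c "
from h import *
showc();hoods()"
```

```text
tool_pos: [0.5141, -0.1204, 0.0315]
force: [-2.5, 0.8, -1.0]
opening: 0.0239
grip_force: 30.2
t 32.75 tcp [ 0.5141 -0.1204  0.0315] alpha 174.71 F [-2.5  0.8 -1. ] open 0.0239 grip 30.2
charger X,Y,above floor [17.4 63.5 19.5]
hood 55 [-21.7  65.5]; hood 67 [-19.7   1.7]; hood 43 [-23.1 -63.2];
```

The right slider gives too, so the middle one must be the jammed one. I keep pushing until it is compressed about 15 mm.

```bash
python3 -m pendant '[{"delta_pos":[-0.001,0,0],"turn":0,"grip":-1},{"delta_pos":[-0.001,0,0],"turn":0,"grip":-1},{"delta_pos":[-0.001,0,0],"turn":0,"grip":-1},{"delta_pos":[-0.0015,0,0],"turn":0,"grip":-1},{"delta_pos":[-0.0015,0,0],"turn":0,"grip":-1}]' | grep -E "force"
python3 -m pendant '[{"delta_pos":[-0.001,0,0],"turn":0,"grip":-1},{"delta_pos":[-0.001,0,0],"turn":0,"grip":-1},{"delta_pos":[-0.001,0,0],"turn":0,"grip":-1},{"delta_pos":[-0.001,0,0],"turn":0,"grip":-1},{"delta_pos":[-0.001,0,0],"turn":0,"grip":-1}]' | grep -E "force"
python3 -c "
from h import *
showc();hoods(); im,c=save('w30'); print(np.round(cellpix(im,(283,270))[:3],1).tolist()); tilt3(im,c,19.5)"
```

```text
force: [-3.7, 0.5, -0.6]
grip_force: 30.2
force: [-4.7, 2.2, -0.3]
grip_force: 30.2
t 33.80 tcp [ 0.525  -0.1214  0.0316] alpha 174.71 F [-4.7  2.2 -0.3] open 0.0241 grip 30.2
charger X,Y,above floor [ 6.4 63.5 19.6]
hood 71 [-19.5   1.7]; hood 40 [-23.1 -64. ]; 
[[281.3, 332.6], [284.1, 269.3], [284.7, 255.3]]
x,h,tilt [-8.2  5.3 23.3] [-1.   0.9  0.4  0. ] flat top edge x -43.2, plus low corner x 25.0, above floor 24.9
```

```bash
python3 -m pendant '[{"delta_pos":[-0.001,0,0.001],"turn":0,"grip":-1},{"delta_pos":[0,0,0.002],"turn":0,"grip":-1},{"delta_pos":[0,0,0.001],"turn":0,"grip":-1},{"delta_pos":[0,0,0.001],"turn":0,"grip":-1},{"delta_pos":[0,0,0.001],"turn":0,"grip":-1}]' | grep -E "force"
python3 -m pendant '[{"delta_pos":[0,0,0.001],"turn":0,"grip":-1},{"delta_pos":[0,0,0.001],"turn":0,"grip":-1},{"delta_pos":[0,0,0.001],"turn":0,"grip":-1},{"delta_pos":[0,0,0.001],"turn":0,"grip":-1},{"delta_pos":[0,0,0],"turn":0,"grip":-1}]' | grep -E "force"
python3 -c "
from h import *
showc(); im,c=save('w31'); print(np.round(cellpix(im,(283,270))[:3],1).tolist()); tilt3(im,c,ch(read_state()['tool_pos'])[2])"
```

```text
force: [-9.0, -1.5, 10.3]
grip_force: 31.1
force: [-9.8, -1.0, 9.0]
grip_force: 31.3
t 34.90 tcp [ 0.5259 -0.1218  0.0221] alpha 174.70 F [-9.8 -1.   9. ] open 0.0244 grip 31.3
charger X,Y,above floor [ 5.5 63.8 10.1]
[[282.3, 339.6], [283.9, 256.4], [284.2, 239.4]]
x,h,tilt [-4.  10.8 15. ] [-0.7  0.6  0.2  0. ] flat top edge x -38.7, plus low corner x 28.8, above floor 16.3
```

```bash
python3 -m pendant '[{"delta_pos":[0,0,0.001],"turn":0,"grip":-1},{"delta_pos":[0,0,0.001],"turn":0,"grip":-1},{"delta_pos":[0,0,0.001],"turn":0,"grip":-1},{"delta_pos":[0,0,0.001],"turn":0,"grip":-1},{"delta_pos":[0,0,0],"turn":0,"grip":-1}]' | grep -E "force"
python3 -m pendant '[{"delta_pos":[0,0,0.001],"turn":0,"grip":-1},{"delta_pos":[0,0,0.001],"turn":0,"grip":-1},{"delta_pos":[0,0,0.001],"turn":0,"grip":-1},{"delta_pos":[0,0,0],"turn":0,"grip":-1},{"delta_pos":[0,0,0],"turn":0,"grip":-1}]' | grep -E "force"
python3 -c "
from h import *
showc(); im,c=save('w32'); print(np.round(cellpix(im,(283,270))[:3],1).tolist()); tilt3(im,c,ch(read_state()['tool_pos'])[2])"
```

```text
force: [-7.2, 0.1, 8.1]
grip_force: 31.7
force: [-8.2, -1.2, 7.7]
grip_force: 32.1
t 35.95 tcp [ 0.5259 -0.1217  0.0151] alpha 174.69 F [-8.2 -1.2  7.7] open 0.0241 grip 32.1
charger X,Y,above floor [ 5.5 63.7  3.1]
[[282.5, 342.6], [284.0, 243.5], [284.3, 224.5]]
x,h,tilt [ 0.1 14.7  8.6] [-0.4  0.4  0.   0. ] flat top edge x -33.9, plus low corner x 32.3, above floor 9.5
```

```bash
python3 -m pendant '[{"delta_pos":[0,0,0.001],"turn":0,"grip":-1},{"delta_pos":[0,0,0],"turn":0,"grip":-0.25},{"delta_pos":[0,0,0],"turn":0,"grip":-0.15},{"delta_pos":[0,0,-0.02],"turn":0,"grip":-0.1},{"delta_pos":[0,0,-0.045],"turn":0,"grip":-0.1}]' | grep -E "force"
python3 -m pendant '[{"delta_pos":[0,0,-0.02],"turn":0,"grip":-0.1},{"delta_pos":[0,0,0],"turn":0,"grip":-0.1},{"delta_pos":[0,0,0],"turn":0,"grip":-0.1},{"delta_pos":[0,0,0],"turn":0,"grip":-0.1},{"delta_pos":[0,0,0],"turn":0,"grip":-0.1}]' | grep -E "force"
python3 - <<'E'
from h import *
showc(); im,c=save("w33"); P=np.array(cellpix(im,(283,230))[:3]); print(np.round(P,1).tolist())
print([np.round(ch(p)[:2],1).tolist() for p in onz(c,P,.038)])
hoods()
E
```

```text
force: [0.6, -0.3, 0.9]
grip_force: 0.0
force: [0.8, -0.6, -0.0]
grip_force: 0.0
t 37.00 tcp [ 0.5258 -0.1214  0.0975] alpha 174.71 F [ 0.8 -0.6 -0. ] open 0.0383 grip 0.0
charger X,Y,above floor [ 5.6 63.4 85.5]
[[282.3, 264.5], [283.3, 193.5], [283.5, 181.5]]
[[-23.7, 63.8], [26.0, 63.2], [33.7, 63.1]]
hood 38 [-23.8  66. ]; hood 68 [-19.8   1.5]; hood 41 [-23.1 -63.5];
```

It appears seated. I'll press lightly on top with shut fingers to confirm it is fully down.

```bash
python3 -m pendant '[{"delta_pos":[0.017,0,0.015],"turn":0,"grip":-1},{"delta_pos":[0,0,0.02],"turn":0,"grip":-1},{"delta_pos":[0,0,0.016],"turn":0,"grip":-1},{"delta_pos":[0,0,0.005],"turn":0,"grip":-1},{"delta_pos":[0,0,0],"turn":0,"grip":-1}]' | grep -E "force|pos|open"
python3 -m pendant '[{"delta_pos":[0,0,0.001],"turn":0,"grip":-1},{"delta_pos":[0,0,0.001],"turn":0,"grip":-1},{"delta_pos":[0,0,0.001],"turn":0,"grip":-1},{"delta_pos":[0,0,0.001],"turn":0,"grip":-1},{"delta_pos":[0,0,0.001],"turn":0,"grip":-1}]' | grep -E "force|pos"
python3 -m pendant '[{"delta_pos":[0,0,0.001],"turn":0,"grip":-1},{"delta_pos":[0,0,0.001],"turn":0,"grip":-1},{"delta_pos":[0,0,0],"turn":0,"grip":-1},{"delta_pos":[0,0,0],"turn":0,"grip":-1},{"delta_pos":[0,0,0],"turn":0,"grip":-1}]' | grep -E "force|pos"
```

```text
tool_pos: [0.5089, -0.1198, 0.0419]
force: [-0.1, -1.0, 0.5]
opening: -0.0002
grip_force: 0.0
tool_pos: [0.5093, -0.12, 0.0377]
force: [-1.0, 0.2, 0.3]
grip_force: 0.3
tool_pos: [0.5091, -0.12, 0.0369]
force: [-4.8, 0.4, 21.4]
grip_force: 10.2
```

```bash
python3 -m pendant '[{"delta_pos":[0,0,-0.01],"turn":0,"grip":-1},{"delta_pos":[0,0,-0.03],"turn":0,"grip":-1},{"delta_pos":[0,0,-0.04],"turn":0,"grip":-1},{"delta_pos":[0,0.02,-0.03],"turn":0,"grip":-1},{"delta_pos":[0,0.044,0],"turn":0,"grip":-1}]' | grep -E "force|pos"
python3 -m pendant '[{"delta_pos":[0,0,-0.03],"turn":0,"grip":-1},{"delta_pos":[0.01,0,0],"turn":0,"grip":-1},{"delta_pos":[0,0,0],"turn":0,"grip":-1},{"delta_pos":[0,0,0],"turn":0,"grip":-1},{"delta_pos":[0,0,0],"turn":0,"grip":-1}]' | grep -E "force|pos"
python3 - <<'E'
from h import *
showc(); im,c=save("w34"); im0,c0=load("w33"); im1,c1=load("w20")
for near,(i,k),n0 in(((1,63),(im0,c0),(283,230)),((1,-63),(im1,c1),(283,230))):
    uv=proj(c,np.r_[O+EX*(0-72)/1e3+EY*near[1]/1e3,.038])[0]; P=np.array(cellpix(im,uv)[:3]); P0=np.array(cellpix(i,n0)[:3])
    print(np.round(P,1).tolist(),[np.round(ch(p)[:2],1).tolist() for p in onz(c,P,.038)],"tri",[np.round(ch(p[:3]),1).tolist() for p in tri(k,P0,c,P)])
hoods()
ts,ct=shot("top")
m=masks(ts)["yellow"]; print([np.round(onz(ct,ce,.058)[0],3) for a,ce,l in blobs(m,30)])
E
```

```text
tool_pos: [0.5168, -0.0576, 0.1495]
force: [0.4, 0.0, -1.8]
grip_force: 0.0
tool_pos: [0.505, -0.0557, 0.1749]
force: [-0.6, -0.5, -0.5]
grip_force: 0.0
t 39.60 tcp [ 0.505  -0.0557  0.1749] alpha 174.66 F [-0.6 -0.5 -0.5] open 0.0003 grip 0.0
charger X,Y,above floor [ 32.5  -0.  162.9]
[[218.6, 253.7], [215.2, 204.3], [214.5, 194.3]] [[-22.6, 60.9], [25.7, 61.1], [34.9, 61.3]] tri [[-28.7, 63.7, 13.7], [23.7, 63.1, 17.0], [32.6, 63.1, 17.3]]
[[347.8, 253.8], [351.1, 204.2], [351.8, 194.3]] [[-22.4, -61.3], [25.9, -61.4], [35.1, -61.5]] tri [[-27.1, -63.6, 16.1], [23.0, -63.7, 15.5], [32.6, -63.7, 16.2]]
hood 40 [-23.4  65.8]; hood 69 [-19.5   1.5]; hood 38 [-23.1 -63.4]; 
[array([ 0.789, -0.097,  0.058])]
```

Both cells read the same in a centred view: nub ends at the contact, level, and both sliders held back. The arm is clear, so I'm handing in.

```bash
python3 -c "
from station import *
print(sign_off())"
```

```text
the job is handed in; nothing more can be done
None
```

Cell a is seated in the left bay and cell b in the right bay, both measuring level and fully down. Those two sliders gave freely, so the middle one must be the jammed one (not felt directly). I handed in at about 40 s.

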